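Weigh down the light tester and hold the test cell in its beam

ROBOT

A 6-joint arm with a two-finger parallel gripper is mounted at the origin on the work surface. World frame = base frame: x ahead of the robot, y to its left, z up, the work surface at z = 0. Lengths are in m, angles in rad, forces in N, time in s.
With the tool pointing down it reaches from about 0.25 to 0.775 m from the base axis. Payload 4 kg.
Tool frame: the origin (TCP) lies at the very end of the fingers, on their centre line; the grasp point (between the pads) lies 19 mm behind it; z points along the fingers, x is the direction in which the jaws open and shut, and the axes are right-handed (so a half turn about z gives the same grasp; the last joint's range is limited). The gripper opens to 94 mm and grips with 3 to 60 N. Pads are 16 mm wide; open, the fingers measure 119 mm over their backs; the gripper's body (75 mm by 177 mm) begins 78 mm behind the grasp point.
Start: joints at [-1.258, 0.087, 1.371, -0, 1.684, -0.103], TCP at [0.222, -0.503, 0.206] pointing down, gripper open.
Joint ranges: [-3.1, 3.1], [-0.76, 2.03], [0.27, 2.55], [-1.08, 4.22], [0.17, 2.65], [-2.57, 2.57]. Speed limits (rad/s): [2.79, 2.79, 3.14, 3.14, 3.14, 3.14].

INTERFACE

Orientations are given as [roll, pitch, yaw] about the fixed x, y, z axes, in that order (R = Rz(yaw) Ry(pitch) Rx(roll)).
In Python, from bench import robot, cams, ticket gives the robot as it stands.
- The arm moves only by the tool jog_arm, never from a script. Its argument "series" is a list of rows, each an object of numbers: "x", "y", "z": the shift along the tool's x, y, z in m; "rx", "ry", "rz": the turn, a rotation vector about the tool's x, y, z in degrees. A call has 1 to 12 rows; each row shifts and turns the pose as measured when the row begins, along the tool's axes as they then stand; what a row does not reach is not made up. A row lasts 1/12 s, in which the tool goes at most 41.7 mm and 7.16 degrees, less where a joint would pass 70% of its speed; a pose out of reach is approached as far as the arm can. A call with a gripper value outside its range is refused whole. "claw" is the opening, from 0 (shut) to 1 (fully open), set as the call begins (left out, the last holds). The fingers move at their own pace and stop on an object; the grip force is fixed at half the most. Time passes only in rows, so rows that do not move let the fingers close. It gives the time, the measured TCP pose, the force and the opening at its end, in the units of the state.
- robot.get_obs(): the state, without advancing time (a new reading comes with each control period).
- cams.snapshot(name): name is "scene" or "top" or "wrist"; returns a dict with "img" (480x640x3 uint8, red, green, blue), "mtx" (3x3 intrinsics, pixels), "k1" (the pictures are not rectified: a ray, as slopes to the right and down, at radius r is drawn at 1 + k1 r^2 times it, then the intrinsics apply), "origin" and "attitude" of the camera in the world. Camera axes: x right, y down, z forward; pixel columns grow to the right and rows downward; lengths in m; the calibration is good to about 2 mm. A picture is of the moment at which its call begins. There is no depth.
- ticket.close_job(): hands the job in, once; it reports no verdict.
Trained networks look in a picture, given as the dict that the camera call returned (one of the last four; its "shot" number tells which), for a name from the list of things; names that differ only in an ending like _2 or _b are one class to them, and where a whole thing is asked for, a point or a joint stands for the part that bears it (a point fixed in the world has none). Each returns a list of dicts, best first, with "p" (0 to 1); they miss things now and then, are a little off and sometimes report something else, mostly with a low value. They report only what shows in the picture. A call takes as long as a camera call.
- cams.look_for(thing, picture): "bbox" ([left, top, width, height] in pixels, round what is visible of it).
The state is a dict: "time": time; "joint_positions": joint angles; "qvel": joint speeds; "joint_torque": joint torques, N m; "tool_pos": TCP position; "ee_rot": TCP orientation; "wrist_force": force on the tool from outside, world axes, zero at the start; "wrist_torque": the same for the moment, N m; "width": finger opening in m.
Only numpy, scipy, OpenCV 4.12 (cv2) and the standard library are available. Lean on these libraries where they do the work, as an engineer would, in place of code of your own. Each camera call takes 0.05 s, during which the arm holds its last target.

TASK

Steady the small light tester by dropping the two steel washers from the saucer, one by one, into the two round pockets in its foot, one washer lying flat in each. Then pick up the glass test cell by its two frosted faces only, never with a finger on the clear faces, and hold it upright and still in mid-air in the light path, centred between the lamp and the receiver with its clear faces looking at them. Finish while still holding it there: do not set it down or let go, and leave the blender jar, drive stud, canister and brush where they are.

Things in the scene. Friction and masses are not known exactly. Their poses are not given: they have to be found in the camera images.
- tester: Light tester, fixed. Origin on the counter below the middle of the light path; z up, y along the light path (lamp at +y, receiver at -y). Grey foot, 16 mm high, x -155 to 37 mm, y -100 to 100 mm. Lamp and receiver heads on posts: x -16 to 16 mm, y from 44 mm to 97 mm (lamp) and -44 to -79 mm (receiver), tops 116 mm above the counter. Pockets on its -x side, towards the robot
- beam (a point): Middle of the light path, half-way between lamp and receiver, 100 mm above the counter, 84 mm above the foot; axes as the tester's. Nothing else stands in the gap
- pocket_left (a point): Centre of the floor of the pocket on the lamp's side: a round blind hole 40 mm across and 6 mm deep in the top of the foot, black floor 10 mm above the counter, 125 mm in front (tester -x) of the beam and 42 mm to tester +y; axes as the tester's
- pocket_right (a point): The same for the pocket on the receiver's side, 42 mm to tester -y
- saucer: White ceramic saucer, fixed, 176 mm across at its 14 mm high rim, flat inside within 58 mm of the middle, where its floor lies 6 mm above the counter. Origin: underside centre
- washer_a_center (a point): Thick plain steel washer, 30 mm outside, 13 mm hole, 10 mm thick, 45 g, lying flat in the saucer, 66 mm centre to centre from the other; the point is its centre (half-way up); z along its axis. Seated in a pocket, the centre is 5 mm above the pocket floor and the washer stands 4 mm proud
- washer_b_center (a point): The other washer, alike; either may go into either pocket
- washer_a: The same washer as washer_a_center, by its underside centre
- washer_b: The same washer as washer_b_center, by its underside centre
- cell_center (a point): Centre of the glass test cell, 45 mm above its foot: an upright block 90 mm high (black stopper in the top 6 mm), 0.1 to 0.17 kg, loose on the counter. Frosted (milky) faces look to its +x and -x: 24 mm apart, 34 mm wide, 84 mm high. Clear faces look to its +y and -y, 36 mm apart, 24 mm wide: do not touch; either may finally face the lamp. z up
- cell: The same test cell, by its underside centre; axes as cell_center's
- clear_faces: The two clear panes of the cell (part of it), 17 x 80 mm, standing out 1 mm from its +y and -y sides; origin and axes as cell's
- blender_jar: Bystander: clear plastic blender jar with black snap lid and side handle, 118 mm across, 193 mm tall; origin underside centre
- drive_stud: Bystander: chrome drive stud, 32 mm across, 36 mm tall; origin underside centre
- canister: Bystander: aluminium canister with twist cap, 55 mm across, 70 mm tall; origin underside centre
- brush: Bystander: green scrubbing brush, 135 mm long (its x), 52 mm wide, 64 mm tall with its bow handle; origin underside centre

How it is judged:
By the outcome, as a careful person would: the job done as asked, in the order asked, and still so for the second after the job is handed in, while the arm keeps its last pose, push and grip.
It also fails if it takes over 72 s, if anything falls off the work surface, if the arm or the gripper's body presses on something with over 40 N, if the wrist force passes 120 N, or if a joint passes its speed limit or range.

## Working session

There is one attempt and no reset: what is moved stays moved. The work goes in short steps, Python scripts to look and compute and a tool call to move; the robot and the scene stay as the last step left them, time stands still between calls to the robot, and variables do not carry over. Pictures are saved under pics/ and viewed, and the job is handed in when it is done.

Besides the shell and the picture viewer there is one more tool, called as a command line: name --argument value ..., lists and objects as JSON in quotes. jog_arm: Moves the arm, as the interface text tells. Its arguments: {"type":"object","properties":{"series":{"type":"array","items":{"type":"object","properties":{"x":{"type":"number"},"y":{"type":"number"},"z":{"type":"number"},"rx":{"type":"number"},"ry":{"type":"number"},"rz":{"type":"number"}}}},"claw":{"type":"number"}},"required":["series"]}

```bash
ls; mkdir -p pics; cat > h.py <<'E'
import numpy as np,cv2
from scipy.spatial.transform import Rotation as R
from bench import robot,cams,ticket
def snap(n,f=None):
    s=cams.snapshot(n)
    if f: cv2.imwrite('pics/'+f,s['img'][:,:,::-1])
    return s
def rotm(a):
    a=np.array(a,float)
    return a if a.shape==(3,3) else R.from_euler('xyz',a).as_matrix()
def px2z(s,uv,z):
    m=np.array(s['mtx']);k=s['k1']
    d=np.array([(uv[0]-m[0,2])/m[0,0],(uv[1]-m[1,2])/m[1,1]])
    q=d.copy()
    for _ in range(30): q=d/(1+k*(q@q))
    r=rotm(s['attitude'])@np.array([q[0],q[1],1]);o=np.array(s['origin'])
    return o+r*(z-o[2])/r[2]
def proj(s,P):
    m=np.array(s['mtx']);c=rotm(s['attitude']).T@(np.array(P)-np.array(s['origin']))
    q=c[:2]/c[2];q=q*(1+s['k1']*(q@q))
    return np.array([m[0,0]*q[0]+m[0,2],m[1,1]*q[1]+m[1,2]])
E
python3 - <<'E'
from h import *
print(robot.get_obs())
for n in ['scene','top','wrist']:
    s=snap(n,n+'0.png'); print(n,s['mtx'],s['k1'],s['origin'],s['attitude'])
    for t in ['tester','washer_a','saucer','cell','pocket_left','clear_faces','blender_jar','canister','brush','drive_stud']:
        print(t,[(np.round(d['bbox']),round(d['p'],2)) for d in cams.look_for(t,s)][:3])
E
```

```text
pics
{'time': 0.0, 'joint_positions': array([-1.25808250e+00,  8.79289023e-02,  1.37224523e+00, -5.34543846e-05,
        1.68357928e+00, -1.03102486e-01]), 'qvel': array([ 0.0001535 ,  0.00127392,  0.00190403, -0.00070551,  0.00025408,
        0.00019631]), 'joint_torque': array([-1.20375775e-03, -3.40189362e+01, -3.02426040e+01,  7.14902231e-02,
        3.30252678e-02, -1.70019198e-04]), 'tool_pos': array([ 0.22197397, -0.50262107,  0.20432301]), 'ee_rot': array([-3.14142311e+00,  2.15475122e-03, -1.15498578e+00]), 'wrist_force': array([ 0.41757924,  0.12671842, -0.50003633]), 'wrist_torque': array([ 0.00189149,  0.03977555, -0.03429733]), 'width': 0.09399831476787672}
scene [[531.15674258   0.         325.98407115]
 [  0.         531.15674258 238.1948897 ]
 [  0.           0.           1.        ]] 0.05106900022679746 [1.41684309 0.118259   0.65414482] [-2.16024631 -0.01827447  1.66628994]
tester [(array([134., 227., 128.,  74.]), 0.62)]
washer_a [(array([428., 238.,  14.,   9.]), 0.65)]
saucer [(array([408., 224.,  87.,  50.]), 0.6), (array([508., 216.,  94., 119.]), 0.22)]
cell [
[... 795 characters left out ...]
, 0.46)]
saucer []
cell [(array([299., 241.,  19.,  14.]), 0.68)]
pocket_left [(array([369., 213.,  83.,  74.]), 0.57)]
clear_faces [(array([367., 211.,  85.,  78.]), 0.57)]
blender_jar []
canister [(array([254., 185.,  21.,  18.]), 0.77)]
brush [(array([309., 149.,  28.,  53.]), 0.8)]
drive_stud [(array([216., 202.,  12.,   8.]), 0.62)]
wrist [[361.87897615   0.         316.29762897]
 [  0.         361.87897615 240.27250984]
 [  0.           0.           1.        ]] -0.0706493616644286 [ 0.29628666 -0.47159445  0.38443037] [ 2.86473265e+00 -9.54840331e-04 -1.15502962e+00]
tester []
washer_a []
saucer []
cell []
pocket_left []
clear_faces []
blender_jar []
canister []
brush []
drive_stud []
```

View pics/top0.png

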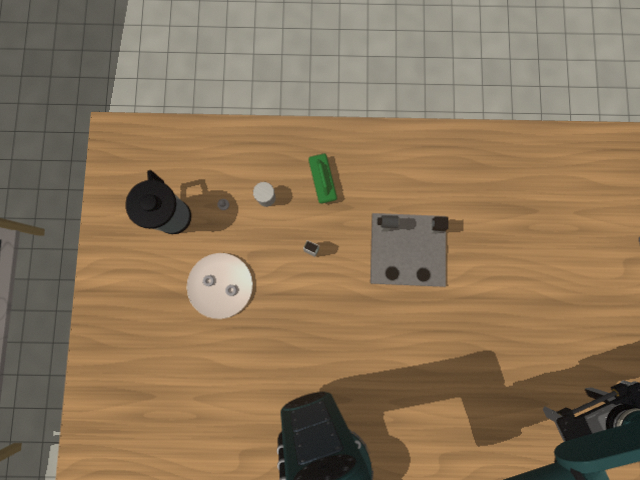

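View pics/scene0.png

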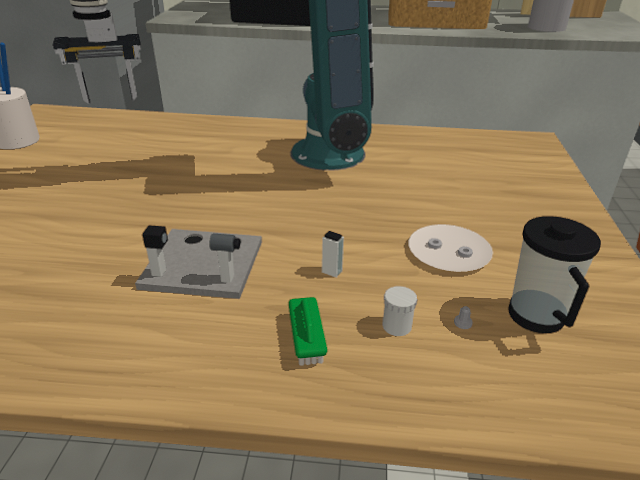

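```bash
python3 - <<'E'
import cv2
a=cv2.imread('pics/top0.png');cv2.imwrite('pics/topcrop.png',cv2.resize(a[200:300,350:470],None,fx=6,fy=6,interpolation=cv2.INTER_CUBIC))
cv2.imwrite('pics/topcrop2.png',cv2.resize(a[220:320,180:320],None,fx=5.5,fy=5.5,interpolation=cv2.INTER_CUBIC))
E
```

```text
(no output)
```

View pics/topcrop.png

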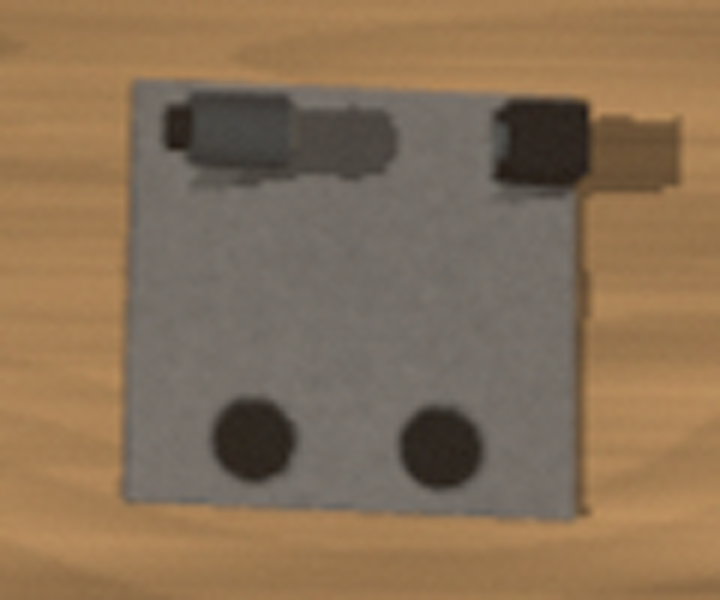

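View pics/topcrop2.png

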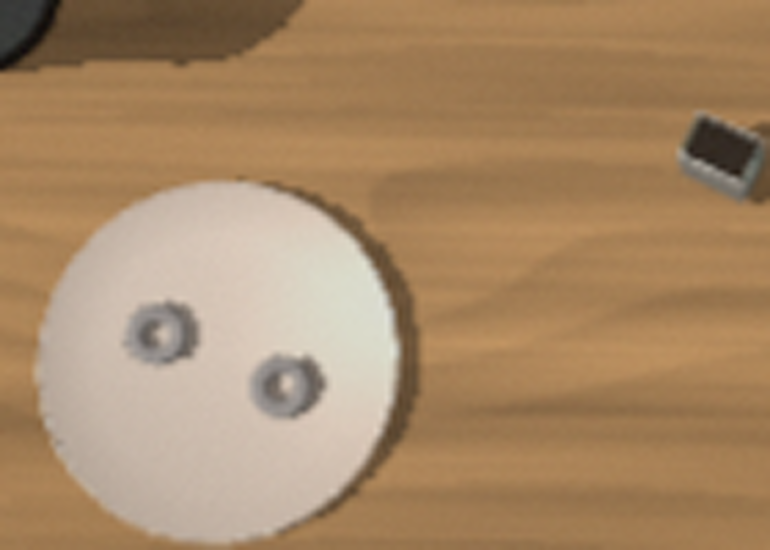

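The top view shows the tester at about (410,250) with its pockets at about (392,273) and (423,274). The saucer is at (220,286), the washers at (209,280) and (232,290), and the cell top at (311,247). Next I measure these positions.

```bash
python3 - <<'E'
from h import *
s=snap('top')
cv=lambda u,v,k,ox,oy:((u+.5)/k-.5+ox,(v+.5)/k-.5+oy)
c1=lambda u,v:cv(u,v,6,350,200); c2=lambda u,v:cv(u,v,5.5,180,220)
P={}
for n,uv,z in [('TL',(134,82),.016),('TR',(586,98),.016),('BR',(576,518),.016),('BL',(124,500),.016),('pl',(254,440),.016),('pr',(441,447),.016)]:
    P[n]=px2z(s,c1(*uv),z);print(n,P[n][:2].round(4))
print('pocket dist',np.linalg.norm(P['pl']-P['pr']), 'edges',[np.linalg.norm(P[a]-P[b]).round(4) for a,b in ['TL TR'.split(),'TL BL'.split(),'BL BR'.split(),'TR BR'.split()]])
# kabsch fit: foot corners
L={'TL':(37,100),'TR':(37,-100),'BR':(-155,-100),'BL':(-155,100),'pl':(-125,42),'pr':(-125,-42)}
A=np.array([L[k] for k in L])/1e3;B=np.array([P[k][:2] for k in L])
H=(A-A.mean(0)).T@(B-B.mean(0));U,_,V=np.linalg.svd(H);Rr=V.T@U.T;t=B.mean(0)-Rr@A.mean(0)
print('tester',t,np.degrees(np.arctan2(Rr[1,0],Rr[0,0])),'res',((Rr@A.T).T+t-B).round(4).tolist())
for k in('pl','pr'): print(k,(Rr@np.array(L[k])/1e3+t))
for n,uv in [('wa',(162,333)),('wb',(286,385))]: P[n]=px2z(s,c2(*uv),.016);print(n,P[n])
print(np.linalg.norm(P['wa']-P['wb']))
sc=px2z(s,c2(219,362),.014);print('saucer',sc)
for n,uv in [('c1',(702,116)),('c2',(765,146)),('c3',(742,185)),('c4',(680,152)),('cen',(722,148))]: print(n,px2z(s,c2(*uv),.09))
E
```

```text
TL [ 0.6638 -0.103 ]
TR [ 0.6605 -0.3089]
BR [ 0.4701 -0.3005]
BL [ 0.4742 -0.099 ]
pl [ 0.502  -0.1571]
pr [ 0.5005 -0.2408]
pocket dist 0.08365995472758347 edges [np.float64(0.206), np.float64(0.1897), np.float64(0.2015), np.float64(0.1905)]
tester [ 0.62615309 -0.20372734] -1.544120281488377 res [[0.002, -0.0018], [-0.0, 0.0042], [-0.0016, 0.001], [-0.0003, -0.0006], [0.0003, -0.0013], [-0.0004, -0.0016]]
pl [ 0.50233024 -0.15837425]
pr [ 0.50006672 -0.24234375]
wa [0.47324638 0.33221994 0.016     ]
wb [0.44931562 0.27085352 0.016     ]
0.06586743230656257
saucer [0.45981375 0.30428737 0.014     ]
c1 [0.57542143 0.070352   0.09      ]
c2 [0.562045   0.04096671 0.09      ]
c3 [0.5437731  0.05120637 0.09      ]
c4 [0.55849002 0.08011397 0.09      ]
cen [0.56072651 0.0607859  0.09      ]
```

```bash
cat >> h.py <<'E'
def go(p,yawdeg=None):
    o=robot.get_obs();M=R.from_euler('xyz',o['ee_rot'])
    yd=np.degrees(o['ee_rot'][2])
    if yawdeg is None: T=M
    else: T=R.from_euler('xyz',[np.pi,0,np.radians(yawdeg)])
    rv=(M.inv()*T).as_rotvec(degrees=True)
    d=np.array(p)-o['tool_pos']
    print('t',round(o['time'],2),'pos',o['tool_pos'].round(4),'rpy',np.degrees(o['ee_rot']).round(2),'w',round(o['width'],4),'F',o['wrist_force'].round(1))
    print('rot',rv.round(2),'shift after rot (target tool axes)',(T.inv().apply(d)*1e3).round(1),'shift now axes',(M.inv().apply(d)*1e3).round(1))
E
python3 - <<'E'
from h import *
s=snap('top')
print('jar top',px2z(s,(151,203),.193))
print('jar bottom bits',px2z(s,(175,218),.0),px2z(s,(160,172),.15))
s=snap('scene');print(px2z(s,(560,222),.193), px2z(s,(540,318),0))
go((.449,.271,.12),-21.3)
E
```

```text
jar top [0.64379381 0.43367852 0.193     ]
jar bottom bits [0.64264289 0.43908785 0.        ] [0.73054615 0.43377207 0.15      ]
[0.63463883 0.43853042 0.193     ] [0.65363287 0.44748464 0.        ]
t 1.8 pos [ 0.2222 -0.5032  0.2055] rpy [-1.800e+02 -1.000e-02 -6.618e+01] w 0.094 F [ 0.5  0.3 -0. ]
rot [ 0.000e+00 -1.000e-02 -4.488e+01] shift after rot (target tool axes) [ -69.9 -803.7   85.5] shift now axes [-616.6 -520.2   85.5]
```

jog_arm --series '[{"rz": -6.4}, {"rz": -6.4}, {"rz": -6.4}, {"rz": -6.4}, {"rz": -6.4}, {"rz": -6.4}, {"rz": -6.4}]' --claw 0.55

```text
invalid input
```

```bash
python3 - <<'E'
from h import *
go((.449,.271,.12),-21.3)
E
```

```text
t 1.8 pos [ 0.2222 -0.5032  0.2055] rpy [-1.800e+02 -1.000e-02 -6.618e+01] w 0.094 F [ 0.5  0.3 -0. ]
rot [ 0.000e+00 -1.000e-02 -4.488e+01] shift after rot (target tool axes) [ -69.9 -803.7   85.5] shift now axes [-616.6 -520.2   85.5]
```

jog_arm --series '[{"x": 0, "y": 0, "z": 0, "rx": 0, "ry": 0, "rz": -6.4}, {"x": 0, "y": 0, "z": 0, "rx": 0, "ry": 0, "rz": -6.4}, {"x": 0, "y": 0, "z": 0, "rx": 0, "ry": 0, "rz": -6.4}, {"x": 0, "y": 0, "z": 0, "rx": 0, "ry": 0, "rz": -6.4}, {"x": 0, "y": 0, "z": 0, "rx": 0, "ry": 0, "rz": -6.4}, {"x": 0, "y": 0, "z": 0, "rx": 0, "ry": 0, "rz": -6.4}, {"x": 0, "y": 0, "z": 0, "rx": 0, "ry": 0, "rz": -6.4}]' --claw 0.55

```text
time: 2.38
tool_pos: [0.2222, -0.5032, 0.2055]
ee_rot: [3.142, -0.0, -0.337]
wrist_force: [0.9, 0.1, -1.4]
width: 0.0531
```

```bash
python3 - <<'E'
from h import *
go((.449,.271,.12),-21.3)
E
```

```text
t 2.38 pos [ 0.2222 -0.5032  0.2055] rpy [ 1.800e+02 -1.000e-02 -1.931e+01] w 0.0531 F [ 0.9  0.1 -1.4]
rot [ 0.   -0.01  1.99] shift after rot (target tool axes) [ -69.9 -803.7   85.5] shift now axes [ -42.  -805.6   85.5]
```

jog_arm --series '[{"x": -3, "y": -0.04, "z": 0, "rx": 0, "ry": 0, "rz": 0}]' --claw 5

```text
out of range
```

jog_arm --series '[{"x": -0.002, "y": -0.04, "z": 0.002, "rz": 0.2}, {"x": -0.002, "y": -0.04, "z": 0.002, "rz": 0.2}, {"x": -0.002, "y": -0.04, "z": 0.002, "rz": 0.2}, {"x": -0.002, "y": -0.04, "z": 0.002, "rz": 0.2}, {"x": -0.002, "y": -0.04, "z": 0.002, "rz": 0.2}, {"x": -0.002, "y": -0.04, "z": 0.002, "rz": 0.2}, {"x": -0.002, "y": -0.04, "z": 0.002, "rz": 0.2}, {"x": -0.002, "y": -0.04, "z": 0.002, "rz": 0.2}, {"x": -0.002, "y": -0.04, "z": 0.002, "rz": 0.2}, {"x": -0.002, "y": -0.04, "z": 0.002, "rz": 0.2}]'

```text
invalid input
```

```bash
python3 - <<'E'
from h import *
go((.449,.271,.12),-21.3)
E
```

```text
t 2.38 pos [ 0.2222 -0.5032  0.2055] rpy [ 1.800e+02 -1.000e-02 -1.931e+01] w 0.0531 F [ 0.9  0.1 -1.4]
rot [ 0.   -0.01  1.99] shift after rot (target tool axes) [ -69.9 -803.7   85.5] shift now axes [ -42.  -805.6   85.5]
```

My first call there had wrong numbers (x −3, claw 5). It was refused whole, so nothing moved. Every row needs all six keys, so I'll write them in full.

jog_arm --series '[{"x": -0.002, "y": -0.04, "z": 0.002, "rx": 0, "ry": 0, "rz": 0.2}, {"x": -0.002, "y": -0.04, "z": 0.002, "rx": 0, "ry": 0, "rz": 0.2}, {"x": -0.002, "y": -0.04, "z": 0.002, "rx": 0, "ry": 0, "rz": 0.2}, {"x": -0.002, "y": -0.04, "z": 0.002, "rx": 0, "ry": 0, "rz": 0.2}, {"x": -0.002, "y": -0.04, "z": 0.002, "rx": 0, "ry": 0, "rz": 0.2}, {"x": -0.002, "y": -0.04, "z": 0.002, "rx": 0, "ry": 0, "rz": 0.2}, {"x": -0.002, "y": -0.04, "z": 0.002, "rx": 0, "ry": 0, "rz": 0.2}, {"x": -0.002, "y": -0.04, "z": 0.002, "rx": 0, "ry": 0, "rz": 0.2}, {"x": -0.002, "y": -0.04, "z": 0.002, "rx": 0, "ry": 0, "rz": 0.2}, {"x": -0.002, "y": -0.04, "z": 0.002, "rx": 0, "ry": 0, "rz": 0.2}]'

```text
time: 3.22
tool_pos: [0.3426, -0.1133, 0.1823]
ee_rot: [-3.141, -0.003, -0.386]
wrist_force: [0.9, -0.6, 0.6]
width: 0.052
```

```bash
python3 - <<'E'
from h import *
go((.449,.271,.12),-21.3)
E
```

```text
t 3.22 pos [ 0.3426 -0.1133  0.1823] rpy [-179.99   -0.18  -22.13] w 0.052 F [ 0.9 -0.6  0.6]
rot [-0.01 -0.18 -0.83] shift after rot (target tool axes) [ -40.4 -396.7   62.3] shift now axes [ -46.4 -396.1   62.2]
```

jog_arm --series '[{"x": -0.004, "y": -0.038, "z": 0.005, "rx": 0, "ry": 0, "rz": -0.1}, {"x": -0.004, "y": -0.038, "z": 0.005, "rx": 0, "ry": 0, "rz": -0.1}, {"x": -0.004, "y": -0.038, "z": 0.005, "rx": 0, "ry": 0, "rz": -0.1}, {"x": -0.004, "y": -0.038, "z": 0.005, "rx": 0, "ry": 0, "rz": -0.1}, {"x": -0.004, "y": -0.038, "z": 0.005, "rx": 0, "ry": 0, "rz": -0.1}, {"x": -0.004, "y": -0.038, "z": 0.005, "rx": 0, "ry": 0, "rz": -0.1}, {"x": -0.004, "y": -0.038, "z": 0.005, "rx": 0, "ry": 0, "rz": -0.1}, {"x": -0.004, "y": -0.038, "z": 0.005, "rx": 0, "ry": 0, "rz": -0.1}, {"x": -0.004, "y": -0.038, "z": 0.005, "rx": 0, "ry": 0, "rz": 0}, {"x": -0.004, "y": -0.02, "z": 0.005, "rx": 0, "ry": 0, "rz": 0}, {"x": 0, "y": 0, "z": 0, "rx": 0, "ry": 0, "rz": 0}]'

```text
time: 4.13
tool_pos: [0.4413, 0.264, 0.1332]
ee_rot: [-3.136, -0.016, -0.362]
wrist_force: [-0.5, 0.2, -0.9]
width: 0.0516
```

```bash
python3 - <<'E'
from h import *
go((.449,.271,.12),-21.3)
s=snap('wrist','w1.png')
for t in ['washer_a','saucer']:
    print(t,[(np.round(d['bbox']),round(d['p'],2)) for d in cams.look_for(t,s)][:3])
for p in [(.473,.332,.016),(.449,.271,.016)]: print(proj(s,p))
E
```

```text
t 4.13 pos [0.4413 0.264  0.1332] rpy [-179.69   -0.93  -20.72] w 0.0516 F [-0.5  0.2 -0.9]
rot [-0.31 -0.92  0.58] shift after rot (target tool axes) [ 4.6 -9.3 13.2] shift now axes [ 4.5 -9.2 13.3]
washer_a [(array([304., 124.,  37.,  35.]), 0.76)]
saucer [(array([215.,  70., 212., 211.]), 0.58)]
[318.98430593 144.65758643]
[317.81371327 224.82496224]
```

View pics/w1.png

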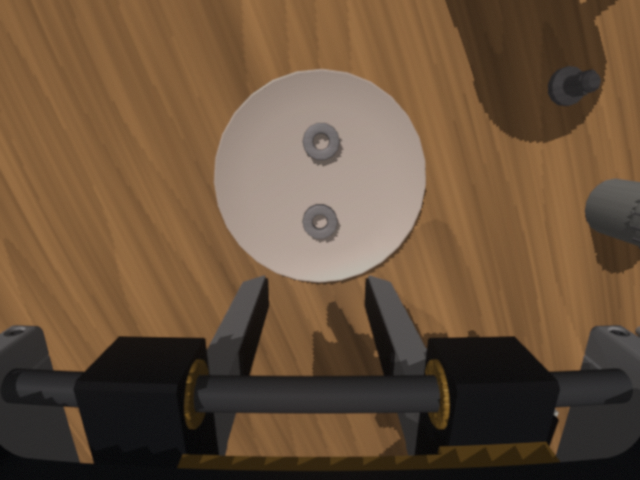

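The wrist view shows the washers at about (321,141) and (320,221), close to the predicted positions and symmetric about the jaws.

```bash
python3 - <<'E'
from h import *
s=snap('wrist')
im=s['img'];cv2.imwrite('pics/w1c.png',cv2.resize(im[110:250,270:370,::-1],None,fx=4,fy=4,interpolation=cv2.INTER_CUBIC))
a=px2z(s,(321,141.2),.016);b=px2z(s,(320,221),.016);print(a,b,np.linalg.norm(a-b))
go((b[0],b[1],.011),-21.3)
E
```

```text
[0.47632544 0.32963165 0.016     ] [0.45238664 0.26891674 0.016     ] 0.06526381847858546
t 4.33 pos [0.4418 0.2595 0.135 ] rpy [-179.7    -1.08  -21.03] w 0.0516 F [-0.3 -0.9 -0.8]
rot [-0.3  -1.08  0.27] shift after rot (target tool axes) [  6.4 -12.6 124. ] shift now axes [  4.2 -11.9 124.2]
```

View pics/w1c.png

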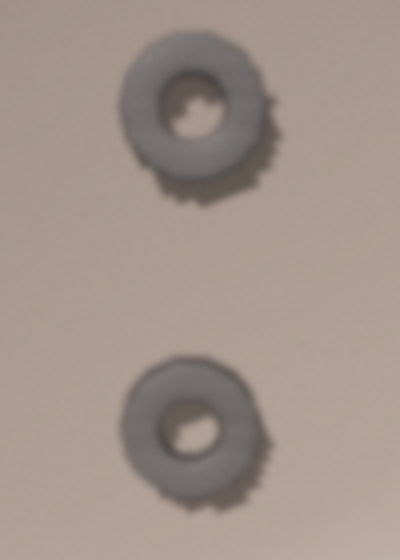

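```bash
python3 - <<'E'
from h import *
s=snap('wrist')
a=px2z(s,(318.2,136.3),.016);b=px2z(s,(317.5,216.4),.016);print(a,b,np.linalg.norm(a-b))
go((b[0],b[1],.05),-21.3)
E
```

```text
[0.47597047 0.33349207 0.016     ] [0.45210813 0.2728378  0.016     ] 0.06517938460257838
t 4.38 pos [0.442  0.2593 0.1352] rpy [-179.68   -1.1   -21.08] w 0.052 F [ 0.2 -0.5 -0.5]
rot [-0.33 -1.1   0.23] shift after rot (target tool axes) [  4.5 -16.3  85.2] shift now axes [  3.  -15.8  85.4]
```

jog_arm --series '[{"x": 0.001, "y": -0.004, "z": 0.02, "rx": -0.2, "ry": -0.7, "rz": 0.1}, {"x": 0.001, "y": -0.004, "z": 0.02, "rx": -0.1, "ry": -0.4, "rz": 0.1}, {"x": 0.001, "y": -0.004, "z": 0.02, "rx": 0, "ry": 0, "rz": 0}, {"x": 0.001, "y": -0.004, "z": 0.02, "rx": 0, "ry": 0, "rz": 0}, {"x": 0, "y": 0, "z": 0.005, "rx": 0, "ry": 0, "rz": 0}, {"x": 0, "y": 0, "z": 0, "rx": 0, "ry": 0, "rz": 0}]'

```text
time: 4.88
tool_pos: [0.457, 0.2651, 0.0549]
ee_rot: [-3.133, -0.01, -0.385]
wrist_force: [0.1, 0.3, -0.1]
width: 0.0516
```

```bash
python3 - <<'E'
from h import *
s=snap('wrist','w2.png');o=robot.get_obs()
go((.4515,.2722,.011),-21.3)
E
```

```text
t 4.93 pos [0.4571 0.2652 0.0554] rpy [-179.51   -0.59  -22.07] w 0.0519 F [-0.6 -0.6 -0.1]
rot [-0.48 -0.59 -0.77] shift after rot (target tool axes) [-7.8 -4.5 44.4] shift now axes [-8.3 -4.  44.3]
```

View pics/w2.png

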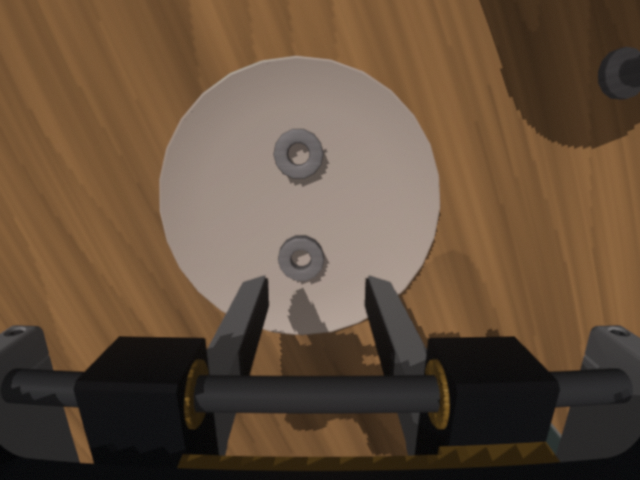

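The washer now sits at (301,258), about 8 mm left of the jaw centre, which agrees with the computed shift.

jog_arm --series '[{"x": -0.004, "y": -0.002, "z": 0.008, "rx": -0.3, "ry": -0.3, "rz": -0.4}, {"x": -0.004, "y": -0.002, "z": 0.008, "rx": -0.2, "ry": -0.2, "rz": -0.2}, {"x": 0, "y": 0, "z": 0, "rx": 0, "ry": 0, "rz": 0}]'

```text
time: 5.18
tool_pos: [0.4531, 0.2717, 0.0423]
ee_rot: [-3.138, -0.005, -0.377]
wrist_force: [-0.3, 0.4, -0.6]
width: 0.0516
```

```bash
python3 - <<'E'
from h import *
s=snap('wrist','w3.png')
b=px2z(s,(317,246),.016)
go((.4515,.2722,.011),-21.3)
print(proj(s,(.4515,.2722,.016)))
im=s['img'];cv2.imwrite('pics/w3.png',im[100:400,160:480,::-1])
E
```

```text
t 5.23 pos [0.4537 0.2717 0.0431] rpy [-179.74   -0.38  -21.58] w 0.0519 F [ 0.3 -0.2  0.3]
rot [-0.26 -0.38 -0.28] shift after rot (target tool axes) [-2.2  0.4 32.1] shift now axes [-2.4  0.5 32.1]
[310.74584982 274.07577136]
```

View pics/w3.png

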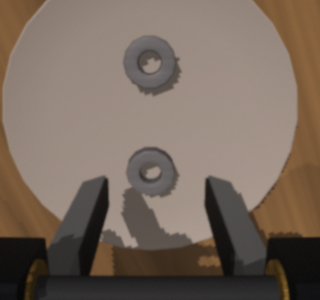

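jog_arm --series '[{"x": -0.001, "y": -0.001, "z": 0.01, "rx": -0.2, "ry": -0.3, "rz": -0.2}, {"x": -0.001, "y": -0.001, "z": 0.01, "rx": 0, "ry": 0, "rz": 0}, {"x": 0, "y": 0, "z": 0.008, "rx": 0, "ry": 0, "rz": 0}, {"x": 0, "y": 0, "z": 0, "rx": 0, "ry": 0, "rz": 0}]'

```text
time: 5.57
tool_pos: [0.4536, 0.2757, 0.0143]
ee_rot: [-3.138, -0.004, -0.372]
wrist_force: [0.0, -0.3, 0.1]
width: 0.0518
```

```bash
python3 - <<'E'
from h import *
s=snap('wrist','w4.png')
go((.4522,.2738,.011),-21.3)
im=s['img'];cv2.imwrite('pics/w4.png',im[100:400,160:480,::-1])
E
```

```text
t 5.62 pos [0.4538 0.2758 0.0149] rpy [-179.78   -0.23  -21.29] w 0.0516 F [ 0.6 -0.4 -0.1]
rot [-0.22 -0.23  0.01] shift after rot (target tool axes) [-0.8  2.5  3.9] shift now axes [-0.8  2.5  3.8]
```

View pics/w4.png

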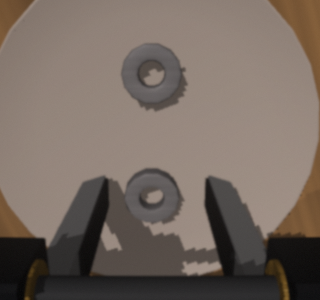

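```bash
python3 - <<'E'
from h import *
s=snap('wrist')
go((.4522,.2738,.011),-21.3)
o=robot.get_obs()
print(proj(s,o['tool_pos']), px2z(s,(313,295),.016))
M=rotm(o['ee_rot'])
for d in [(.026,-.008,0),(-.026,-.008,0),(.026,.008,0)]: print(proj(s,o['tool_pos']+M@np.array(d)))
E
```

```text
t 5.67 pos [0.4544 0.276  0.0157] rpy [-179.72   -0.29  -21.3 ] w 0.0517 F [0.4 0.2 0.3]
rot [-0.28 -0.29  0.  ] shift after rot (target tool axes) [-1.2  2.8  4.7] shift now axes [-1.2  2.8  4.6]
[314.26315654 291.50165467] [0.45305203 0.27448154 0.016     ]
[363.46919113 277.51387294]
[265.03239922 277.4798966 ]
[362.3370053  305.05159067]
```

jog_arm --series '[{"x": -0.001, "y": 0.002, "z": 0.005, "rx": -0.2, "ry": -0.2, "rz": 0}, {"x": 0, "y": 0, "z": 0, "rx": 0, "ry": 0, "rz": 0}]'

```text
time: 5.83
tool_pos: [0.453, 0.2745, 0.0106]
ee_rot: [-3.14, -0.002, -0.372]
wrist_force: [0.1, -0.2, 0.0]
width: 0.0519
```

jog_arm --series '[{"x": 0, "y": 0, "z": 0, "rx": 0, "ry": 0, "rz": 0}, {"x": 0, "y": 0, "z": 0, "rx": 0, "ry": 0, "rz": 0}, {"x": 0, "y": 0, "z": 0, "rx": 0, "ry": 0, "rz": 0}, {"x": 0, "y": 0, "z": 0, "rx": 0, "ry": 0, "rz": 0}, {"x": 0, "y": 0, "z": 0, "rx": 0, "ry": 0, "rz": 0}, {"x": 0, "y": 0, "z": 0, "rx": 0, "ry": 0, "rz": 0}]' --claw 0.2

```text
time: 6.33
tool_pos: [0.4537, 0.2746, 0.0115]
ee_rot: [-3.139, -0.003, -0.372]
wrist_force: [0.3, 0.1, 0.1]
width: 0.028
```

```bash
python3 - <<'E'
from h import *
s=snap('wrist')
go((.4522,.2738,.06),-21.3)
im=s['img'];cv2.imwrite('pics/w5.png',cv2.resize(im[200:380,210:430,::-1],None,fx=3,fy=3))
E
```

```text
t 6.38 pos [0.4537 0.2747 0.0115] rpy [-179.83   -0.18  -21.31] w 0.0284 F [-0.3 -0.6 -0.7]
rot [-0.17 -0.18 -0.01] shift after rot (target tool axes) [ -1.1   1.4 -48.5] shift now axes [ -0.9   1.2 -48.5]
```

View pics/w5.png

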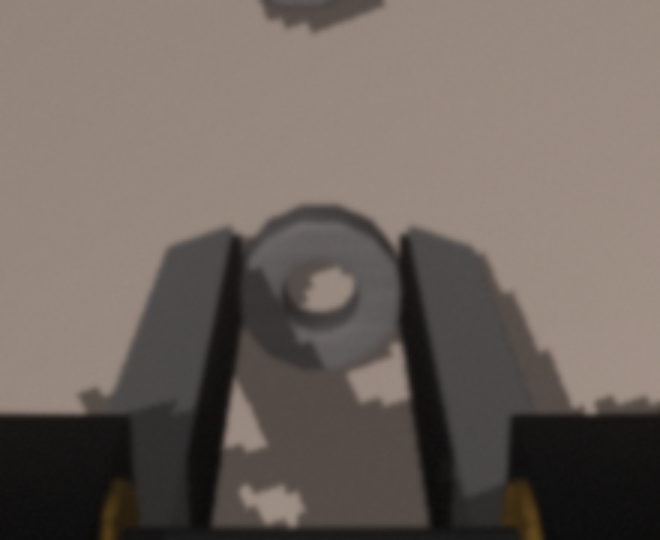

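The washer sits between the pads, well centred. I'll lift it.

jog_arm --series '[{"x": 0, "y": 0, "z": -0.02, "rx": 0, "ry": 0, "rz": 0}, {"x": 0, "y": 0, "z": -0.03, "rx": 0, "ry": 0, "rz": 0}, {"x": 0, "y": 0, "z": -0.035, "rx": 0, "ry": 0, "rz": 0}, {"x": 0, "y": 0, "z": -0.035, "rx": 0, "ry": 0, "rz": 0}, {"x": 0, "y": 0, "z": -0.01, "rx": 0, "ry": 0, "rz": 0}, {"x": 0, "y": 0, "z": 0, "rx": 0, "ry": 0, "rz": 0}]'

```text
time: 6.88
tool_pos: [0.4505, 0.2732, 0.1427]
ee_rot: [3.137, 0.003, -0.372]
wrist_force: [-1.5, -0.0, -1.7]
width: 0.0281
```

```bash
python3 - <<'E'
from h import *
s=snap('wrist')
go((.5023,-.1584,.08),-21.3)
im=s['img'];cv2.imwrite('pics/w6.png',im[::,::,::-1])
E
```

```text
t 6.93 pos [0.4505 0.2731 0.1421] rpy [179.75   0.21 -21.31] w 0.0282 F [ 0.1 -0.1 -0.2]
rot [ 0.25  0.21 -0.01] shift after rot (target tool axes) [205.  383.2  62.1] shift now axes [205.4 382.9  63. ]
```

View pics/w6.png

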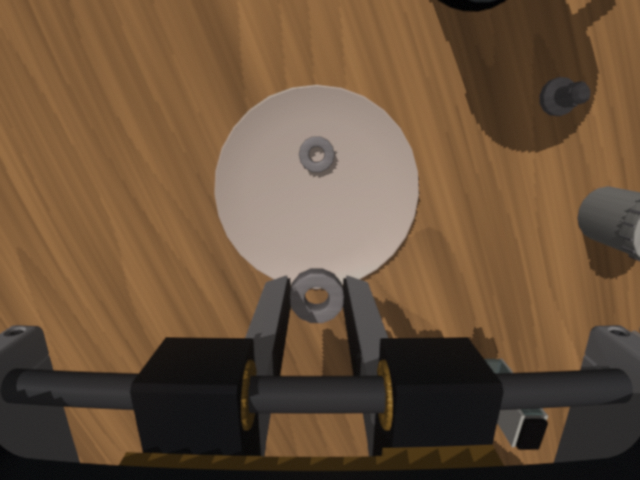

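The washer is held flat between the pads at (317,295). The other washer still lies in the saucer at (317,154). Next I carry this one to the left pocket.

jog_arm --series '[{"x": 0.01, "y": 0.018, "z": 0, "rx": 0, "ry": 0, "rz": 0}, {"x": 0.018, "y": 0.034, "z": 0, "rx": 0, "ry": 0, "rz": 0}, {"x": 0.018, "y": 0.034, "z": 0, "rx": 0, "ry": 0, "rz": 0}, {"x": 0.018, "y": 0.034, "z": 0, "rx": 0, "ry": 0, "rz": 0}, {"x": 0.018, "y": 0.034, "z": 0, "rx": 0, "ry": 0, "rz": 0}, {"x": 0.018, "y": 0.034, "z": 0, "rx": 0, "ry": 0, "rz": 0}, {"x": 0.018, "y": 0.034, "z": 0, "rx": 0, "ry": 0, "rz": 0}, {"x": 0.018, "y": 0.034, "z": 0, "rx": 0, "ry": 0, "rz": 0}, {"x": 0.018, "y": 0.034, "z": 0, "rx": 0, "ry": 0, "rz": 0}, {"x": 0.018, "y": 0.034, "z": 0, "rx": 0, "ry": 0, "rz": 0}, {"x": 0.012, "y": 0.02, "z": 0, "rx": 0, "ry": 0, "rz": 0}, {"x": 0, "y": 0, "z": 0, "rx": 0, "ry": 0, "rz": 0}]'

```text
time: 7.93
tool_pos: [0.485, -0.1281, 0.11]
ee_rot: [3.125, 0.046, -0.364]
wrist_force: [-0.4, 0.0, -0.2]
width: 0.028
```

```bash
python3 - <<'E'
from h import *
s=snap('wrist')
go((.5023,-.1584,.06),-21.3)
im=s['img'];cv2.imwrite('pics/w7.png',im[::,::,::-1])
for p in [(.5023,-.1584,.016),(.5,-.2423,.016)]: print(proj(s,p))
E
```

```text
t 7.98 pos [ 0.4842 -0.1262  0.1094] rpy [179.15   2.77 -20.8 ] w 0.0281 F [-0.6 -0.  -0.3]
rot [0.86 2.77 0.52] shift after rot (target tool axes) [28.5 23.5 49.4] shift now axes [30.7 23.  48.3]
[353.37749698 267.55730793]
[382.43878428 353.34183649]
```

View pics/w7.png

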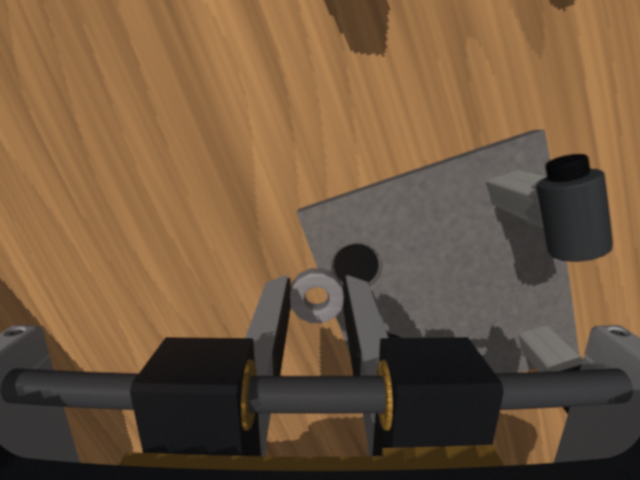

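The pocket is at (356,264), against a prediction of (353,268). Next I fix the tilt and move over it.

jog_arm --series '[{"x": 0.006, "y": 0.004, "z": 0.004, "rx": 0.3, "ry": 1, "rz": 0.2}, {"x": 0.008, "y": 0.006, "z": 0.008, "rx": 0.3, "ry": 1, "rz": 0.2}, {"x": 0.008, "y": 0.006, "z": 0.01, "rx": 0.2, "ry": 0.7, "rz": 0.1}, {"x": 0.006, "y": 0.005, "z": 0.01, "rx": 0, "ry": 0, "rz": 0}, {"x": 0, "y": 0, "z": 0.008, "rx": 0, "ry": 0, "rz": 0}, {"x": 0, "y": 0, "z": 0, "rx": 0, "ry": 0, "rz": 0}]'

```text
time: 8.48
tool_pos: [0.4977, -0.1476, 0.0577]
ee_rot: [-3.137, 0.017, -0.367]
wrist_force: [-0.9, 1.3, -0.7]
width: 0.028
```

```bash
python3 - <<'E'
from h import *
s=snap('wrist')
go((.5023,-.1584,.03),-21.3)
im=s['img'];cv2.imwrite('pics/w8.png',cv2.resize(im[180:380,200:440,::-1],None,fx=3,fy=3))
for p in [(.5023,-.1584,.016),(.5,-.2423,.016)]: print(proj(s,p))
E
```

```text
t 8.53 pos [ 0.4979 -0.1477  0.0583] rpy [-179.73    0.91  -21.02] w 0.028 F [0.2 0.8 0.2]
rot [-0.26  0.91  0.28] shift after rot (target tool axes) [ 8.   8.4 28.3] shift now axes [ 8.4  8.6 28.1]
[327.5989328  277.61510084]
[365.44718694 380.37619546]
```

View pics/w8.png

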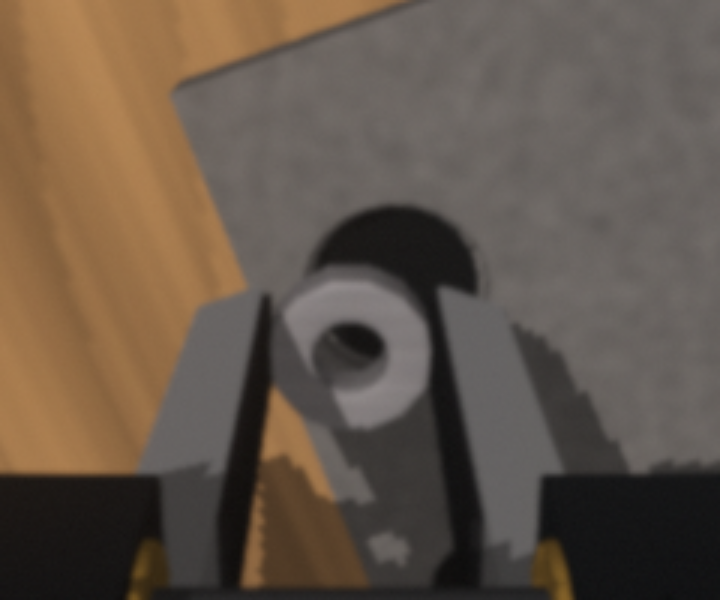

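jog_arm --series '[{"x": 0.005, "y": 0.004, "z": 0.005, "rx": -0.1, "ry": 0.4, "rz": 0.1}, {"x": 0.005, "y": 0.004, "z": 0.006, "rx": -0.1, "ry": 0.4, "rz": 0.1}, {"x": 0, "y": 0, "z": 0.003, "rx": 0, "ry": 0, "rz": 0}, {"x": 0, "y": 0, "z": 0, "rx": 0, "ry": 0, "rz": 0}]'

```text
time: 8.87
tool_pos: [0.5057, -0.1577, 0.0436]
ee_rot: [-3.14, -0.001, -0.368]
wrist_force: [-1.0, 0.5, -0.8]
width: 0.028
```

```bash
python3 - <<'E'
from h import *
s=snap('wrist')
go((.5035,-.159,.03),-21.3)
im=s['img'];cv2.imwrite('pics/w9.png',cv2.resize(im[180:380,200:440,::-1],None,fx=3,fy=3))
for p in [(.5023,-.1584,.016),(.5,-.2423,.016)]: print(proj(s,p))
E
```

```text
t 8.92 pos [ 0.5058 -0.1579  0.044 ] rpy [-1.7994e+02 -6.0000e-02 -2.1070e+01] w 0.028 F [-0.3 -0.  -1.1]
rot [-0.06 -0.06  0.23] shift after rot (target tool axes) [-1.8  1.9 14. ] shift now axes [-1.8  1.9 14. ]
[308.96186141 275.77405692]
[350.97934185 384.41897729]
```

View pics/w9.png

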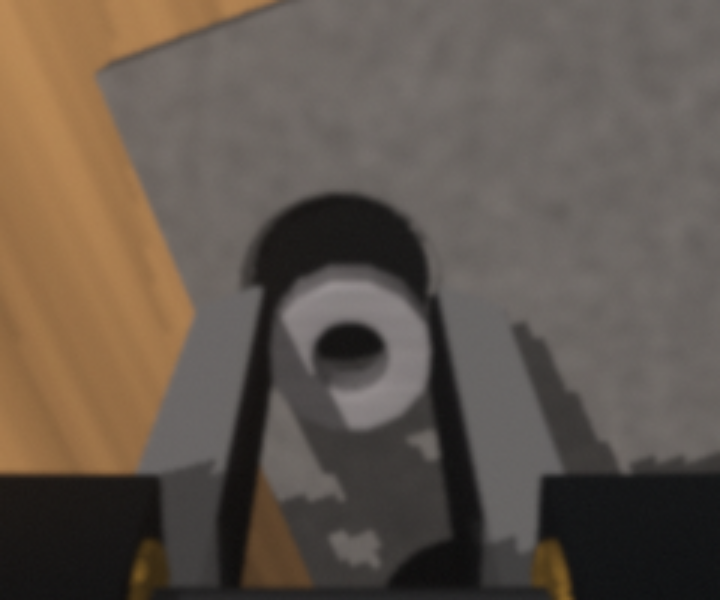

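```bash
python3 - <<'E'
from h import *
s=snap('wrist')
p=px2z(s,(313,275.5),.016);print(p)
go((p[0],p[1],.0175),-21.3)
E
```

```text
[ 0.50477465 -0.15935757  0.016     ]
t 8.97 pos [ 0.506  -0.1579  0.0444] rpy [-1.7994e+02 -9.0000e-02 -2.1070e+01] w 0.0278 F [-0.4  0.2  0. ]
rot [-0.06 -0.09  0.23] shift after rot (target tool axes) [-0.6  1.8 26.9] shift now axes [-0.7  1.8 26.9]
```

jog_arm --series '[{"x": 0, "y": 0.001, "z": 0.006, "rx": 0, "ry": 0, "rz": 0}, {"x": 0, "y": 0.0005, "z": 0.007, "rx": 0, "ry": 0, "rz": 0}, {"x": 0, "y": 0, "z": 0.004, "rx": 0, "ry": 0, "rz": 0}, {"x": 0, "y": 0, "z": 0, "rx": 0, "ry": 0, "rz": 0}]'

```text
time: 9.3
tool_pos: [0.5063, -0.1598, 0.0271]
ee_rot: [-3.141, -0.004, -0.368]
wrist_force: [0.9, 0.3, -1.3]
width: 0.0283
```

```bash
python3 - <<'E'
from h import *
s=snap('wrist')
go((.5048,-.1594,.0185),-21.3)
im=s['img'];cv2.imwrite('pics/w10.png',cv2.resize(im[180:380,200:440,::-1],None,fx=3,fy=3))
print(proj(s,(.5048,-.1594,.016)))
E
```

```text
t 9.35 pos [ 0.5064 -0.1599  0.0274] rpy [-179.94   -0.27  -21.08] w 0.0279 F [ 0.7 -0.  -1.3]
rot [-0.06 -0.27  0.22] shift after rot (target tool axes) [-1.6  0.1  8.9] shift now axes [-1.7  0.1  8.9]
[310.80654337 283.70055885]
```

View pics/w10.png

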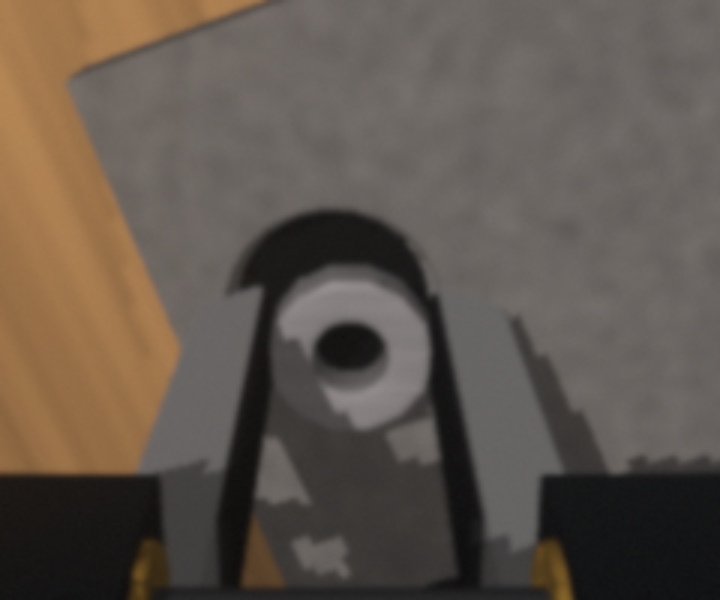

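jog_arm --series '[{"x": -0.002, "y": 0, "z": 0.004, "rx": 0, "ry": -0.2, "rz": 0}, {"x": 0, "y": 0, "z": 0.003, "rx": 0, "ry": 0, "rz": 0}, {"x": 0, "y": 0, "z": 0.001, "rx": 0, "ry": 0, "rz": 0}, {"x": 0, "y": 0, "z": 0, "rx": 0, "ry": 0, "rz": 0}]'

```text
time: 9.68
tool_pos: [0.5044, -0.159, 0.0187]
ee_rot: [-3.14, -0.001, -0.368]
wrist_force: [-0.1, -0.3, -0.8]
width: 0.028
```

```bash
python3 - <<'E'
from h import *
s=snap('wrist')
go((.5048,-.1594,.0175),-21.3)
im=s['img'];cv2.imwrite('pics/w11.png',cv2.resize(im[180:380,200:440,::-1],None,fx=3,fy=3))
print(proj(s,(.5048,-.1594,.016)))
E
```

```text
t 9.73 pos [ 0.5044 -0.1591  0.0188] rpy [-1.7994e+02 -6.0000e-02 -2.1080e+01] w 0.0281 F [ 0.2  0.2 -0.3]
rot [-0.06 -0.06  0.22] shift after rot (target tool axes) [0.5 0.2 1.3] shift now axes [0.5 0.2 1.3]
[314.45167341 289.77687119]
```

View pics/w11.png

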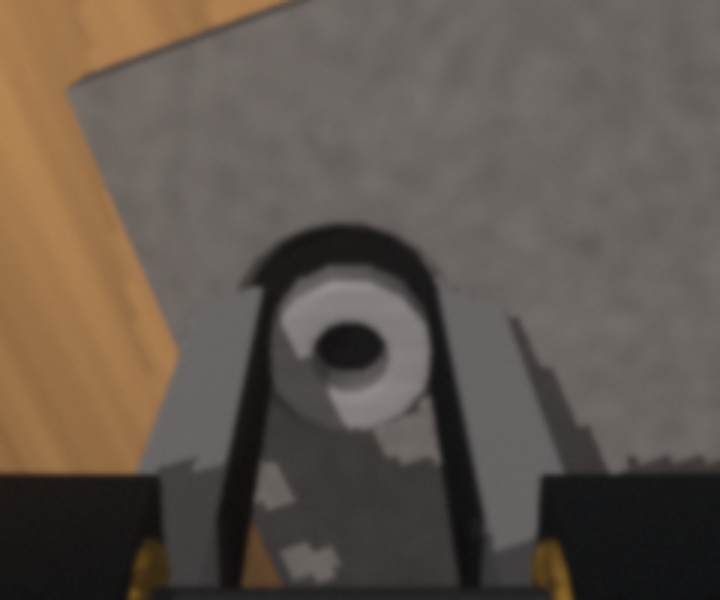

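jog_arm --series '[{"x": -0.001, "y": -0.003, "z": 0.001, "rx": 0, "ry": 0, "rz": 0}, {"x": 0, "y": 0, "z": 0.0005, "rx": 0, "ry": 0, "rz": 0}, {"x": 0, "y": 0, "z": 0, "rx": 0, "ry": 0, "rz": 0}]'

```text
time: 9.98
tool_pos: [0.5049, -0.1557, 0.0175]
ee_rot: [-3.14, -0.002, -0.368]
wrist_force: [0.3, -0.1, 0.3]
width: 0.0279
```

```bash
python3 - <<'E'
from h import *
s=snap('wrist')
go((.5048,-.1594,.0175),-21.3)
im=s['img'];cv2.imwrite('pics/w12.png',cv2.resize(im[180:380,200:440,::-1],None,fx=3,fy=3))
E
```

```text
t 10.03 pos [ 0.5049 -0.1556  0.0175] rpy [-1.7993e+02 -1.1000e-01 -2.1080e+01] w 0.0285 F [-0.2 -0.  -0.2]
rot [-0.07 -0.11  0.22] shift after rot (target tool axes) [1.2 3.6 0. ] shift now axes [1.2 3.6 0. ]
```

View pics/w12.png

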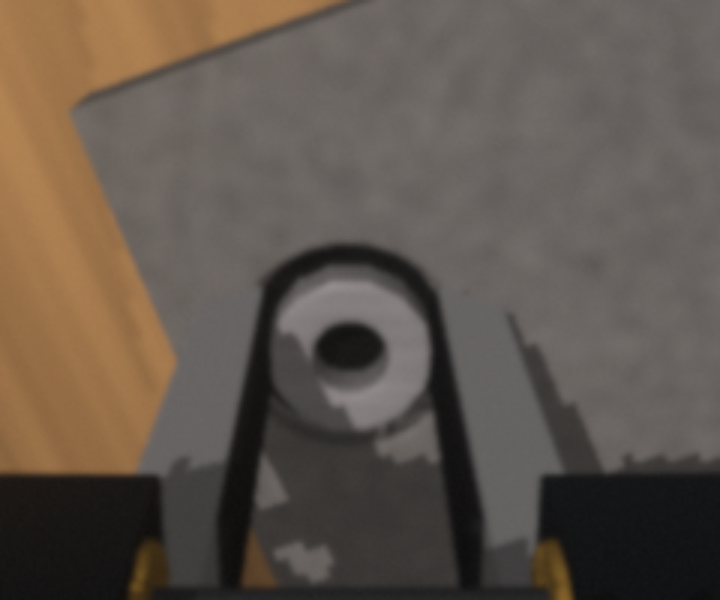

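The washer is centred in the pocket with its lower part already inside, so I release it.

jog_arm --series '[{"x": 0, "y": 0, "z": 0, "rx": 0, "ry": 0, "rz": 0}, {"x": 0, "y": 0, "z": 0, "rx": 0, "ry": 0, "rz": 0}, {"x": 0, "y": 0, "z": 0, "rx": 0, "ry": 0, "rz": 0}, {"x": 0, "y": 0, "z": 0, "rx": 0, "ry": 0, "rz": 0}, {"x": 0, "y": 0, "z": -0.015, "rx": 0, "ry": 0, "rz": 0}, {"x": 0, "y": 0, "z": -0.025, "rx": 0, "ry": 0, "rz": 0}, {"x": 0, "y": 0, "z": -0.03, "rx": 0, "ry": 0, "rz": 0}, {"x": 0, "y": 0, "z": -0.02, "rx": 0, "ry": 0, "rz": 0}, {"x": 0, "y": 0, "z": 0, "rx": 0, "ry": 0, "rz": 0}]' --claw 0.55

```text
time: 10.78
tool_pos: [0.5032, -0.1552, 0.1092]
ee_rot: [-3.14, 0.003, -0.368]
wrist_force: [1.3, 0.0, 1.0]
width: 0.052
```

```bash
python3 - <<'E'
from h import *
s=snap('wrist','w13.png')
go((.476,.3325,.13),-21.3)
E
```

```text
t 10.83 pos [ 0.5025 -0.1549  0.1074] rpy [-179.92    0.31  -21.09] w 0.0518 F [ 0.2 -0.6 -0.1]
rot [-0.08  0.31  0.21] shift after rot (target tool axes) [-201.8 -444.5  -22.6] shift now axes [-200.3 -445.3  -20.9]
```

View pics/w13.png

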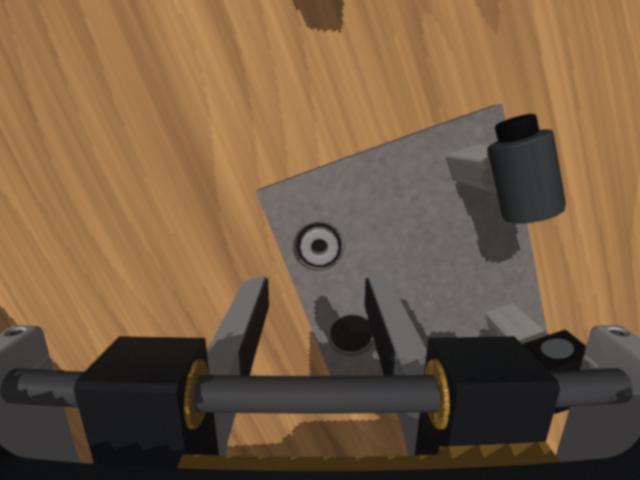

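The washer lies flat in the left pocket at (319,246), and the right pocket is at (351,333). Now back for the second washer.

jog_arm --series '[{"x": -0.008, "y": -0.018, "z": -0.004, "rx": 0, "ry": 0, "rz": 0}, {"x": -0.017, "y": -0.037, "z": -0.004, "rx": 0, "ry": 0, "rz": 0}, {"x": -0.017, "y": -0.037, "z": -0.004, "rx": 0, "ry": 0, "rz": 0}, {"x": -0.017, "y": -0.037, "z": -0.004, "rx": 0, "ry": 0, "rz": 0}, {"x": -0.017, "y": -0.037, "z": -0.004, "rx": 0, "ry": 0, "rz": 0}, {"x": -0.017, "y": -0.037, "z": -0.004, "rx": 0, "ry": 0, "rz": 0}, {"x": -0.017, "y": -0.037, "z": -0.002, "rx": 0, "ry": 0, "rz": 0}, {"x": -0.017, "y": -0.037, "z": -0.002, "rx": 0, "ry": 0, "rz": 0}, {"x": -0.017, "y": -0.037, "z": -0.002, "rx": 0, "ry": 0, "rz": 0}, {"x": -0.017, "y": -0.037, "z": -0.002, "rx": 0, "ry": 0, "rz": 0}, {"x": -0.017, "y": -0.037, "z": 0, "rx": 0, "ry": 0, "rz": 0}, {"x": -0.008, "y": -0.015, "z": 0, "rx": 0, "ry": 0, "rz": 0}]'

```text
time: 11.83
tool_pos: [0.4667, 0.2963, 0.1184]
ee_rot: [3.129, 0.029, -0.382]
wrist_force: [-0.5, -0.5, 0.4]
width: 0.0513
```

```bash
python3 - <<'E'
from h import *
go((.4765,.3345,.06),-21.3)
E
```

```text
t 11.83 pos [0.4667 0.2963 0.1184] rpy [179.26   1.66 -21.91] w 0.0513 F [-0.5 -0.5  0.4]
rot [ 0.73  1.66 -0.59] shift after rot (target tool axes) [ -4.7 -39.2  58.4] shift now axes [ -3.5 -39.8  58. ]
```

jog_arm --series '[{"x": -0.001, "y": -0.008, "z": 0.004, "rx": 0.3, "ry": 0.6, "rz": -0.2}, {"x": -0.001, "y": -0.012, "z": 0.014, "rx": 0.3, "ry": 0.6, "rz": -0.2}, {"x": -0.001, "y": -0.012, "z": 0.016, "rx": 0.1, "ry": 0.4, "rz": -0.2}, {"x": -0.001, "y": -0.006, "z": 0.016, "rx": 0, "ry": 0, "rz": 0}, {"x": 0, "y": 0, "z": 0.006, "rx": 0, "ry": 0, "rz": 0}, {"x": 0, "y": 0, "z": 0, "rx": 0, "ry": 0, "rz": 0}]'

```text
time: 12.33
tool_pos: [0.4718, 0.3349, 0.0487]
ee_rot: [3.131, 0.006, -0.364]
wrist_force: [-0.4, -0.0, -0.2]
width: 0.0516
```

```bash
python3 - <<'E'
from h import *
s=snap('wrist','w14.png')
go((.4765,.3345,.03),-21.3)
print(proj(s,(.4765,.3345,.016)))
cv2.imwrite('pics/w14.png',s['img'][100:400,160:480,::-1])
E
```

```text
t 12.38 pos [0.4717 0.3346 0.049 ] rpy [179.39   0.35 -20.86] w 0.0518 F [ 0.4  0.3 -1.4]
rot [0.61 0.34 0.44] shift after rot (target tool axes) [ 4.5 -1.6 19. ] shift now axes [ 4.6 -1.8 18.9]
[321.4183786  267.49970956]
```

View pics/w14.png

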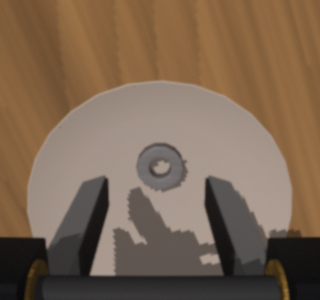

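jog_arm --series '[{"x": 0.002, "y": -0.001, "z": 0.008, "rx": 0.4, "ry": 0.2, "rz": 0.2}, {"x": 0.002, "y": -0.001, "z": 0.012, "rx": 0.2, "ry": 0.1, "rz": 0.2}, {"x": 0, "y": 0, "z": 0.01, "rx": 0, "ry": 0, "rz": 0}, {"x": 0, "y": 0, "z": 0.003, "rx": 0, "ry": 0, "rz": 0}, {"x": 0, "y": 0, "z": 0, "rx": 0, "ry": 0, "rz": 0}]'

```text
time: 12.8
tool_pos: [0.4791, 0.3321, 0.0162]
ee_rot: [-3.138, -0.004, -0.376]
wrist_force: [-0.5, -0.6, 0.2]
width: 0.0516
```

```bash
python3 - <<'E'
from h import *
s=snap('wrist','w15.png')
go((.4765,.3345,.011),-21.3)
o=robot.get_obs();print(proj(s,(.4765,.3345,.016)),proj(s,[*o['tool_pos'][:2],.016]))
cv2.imwrite('pics/w15.png',s['img'][100:400,160:480,::-1])
E
```

```text
t 12.85 pos [0.4791 0.3321 0.0165] rpy [-179.77   -0.23  -21.55] w 0.0514 F [ 0.3 -0.1  0.4]
rot [-0.23 -0.23 -0.25] shift after rot (target tool axes) [-3.3 -1.2  5.5] shift now axes [-3.3 -1.2  5.5]
[307.29273582 289.13195521] [313.49023753 291.24221671]
```

View pics/w15.png

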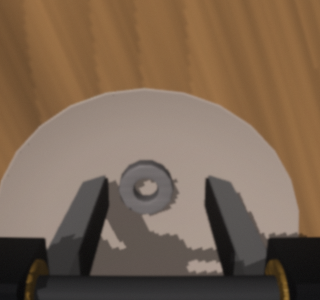

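jog_arm --series '[{"x": -0.003, "y": -0.0015, "z": 0.004, "rx": -0.2, "ry": -0.2, "rz": -0.2}, {"x": 0, "y": 0, "z": 0.002, "rx": 0, "ry": 0, "rz": 0}, {"x": 0, "y": 0, "z": 0, "rx": 0, "ry": 0, "rz": 0}]'

```text
time: 13.1
tool_pos: [0.4779, 0.3352, 0.0119]
ee_rot: [-3.139, -0.002, -0.373]
wrist_force: [-0.2, -0.0, 0.2]
width: 0.0512
```

jog_arm --series '[{"x": 0, "y": 0, "z": 0, "rx": 0, "ry": 0, "rz": 0}, {"x": 0, "y": 0, "z": 0, "rx": 0, "ry": 0, "rz": 0}, {"x": 0, "y": 0, "z": 0, "rx": 0, "ry": 0, "rz": 0}, {"x": 0, "y": 0, "z": 0, "rx": 0, "ry": 0, "rz": 0}, {"x": 0, "y": 0, "z": 0, "rx": 0, "ry": 0, "rz": 0}, {"x": 0, "y": 0, "z": 0, "rx": 0, "ry": 0, "rz": 0}]' --claw 0.2

```text
time: 13.6
tool_pos: [0.4784, 0.3361, 0.0131]
ee_rot: [-3.137, -0.004, -0.372]
wrist_force: [0.6, -0.4, 0.0]
width: 0.0279
```

```bash
python3 - <<'E'
from h import *
s=snap('wrist')
go((.4765,.3345,.1),-21.3)
cv2.imwrite('pics/w16.png',cv2.resize(s['img'][200:380,210:430,::-1],None,fx=3,fy=3))
E
```

```text
t 13.65 pos [0.4784 0.3361 0.0131] rpy [-179.74   -0.2   -21.31] w 0.0278 F [ 0.6  0.8 -0.7]
rot [-0.26 -0.2  -0.01] shift after rot (target tool axes) [ -1.2   2.2 -86.9] shift now axes [ -0.9   1.8 -86.9]
```

View pics/w16.png

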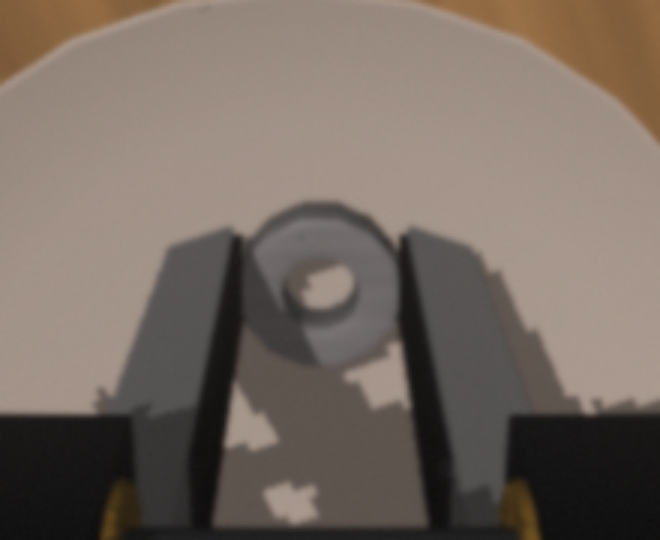

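jog_arm --series '[{"x": 0, "y": 0, "z": -0.01, "rx": 0, "ry": 0, "rz": 0}, {"x": 0, "y": 0, "z": -0.025, "rx": 0, "ry": 0, "rz": 0}, {"x": 0, "y": 0, "z": -0.035, "rx": 0, "ry": 0, "rz": 0}, {"x": 0, "y": 0, "z": -0.035, "rx": 0, "ry": 0, "rz": 0}, {"x": 0, "y": 0, "z": -0.02, "rx": 0, "ry": 0, "rz": 0}, {"x": 0, "y": 0, "z": 0, "rx": 0, "ry": 0, "rz": 0}]'

```text
time: 14.15
tool_pos: [0.4756, 0.3343, 0.1425]
ee_rot: [3.14, 0.001, -0.372]
wrist_force: [1.2, 1.2, 0.2]
width: 0.0276
```

```bash
python3 - <<'E'
from h import *
s=snap('wrist')
go((.5027,-.2396,.13),-21.3)
cv2.imwrite('pics/w17.png',cv2.resize(s['img'][200:380,210:430,::-1],None,fx=3,fy=3))
E
```

```text
t 14.2 pos [0.4751 0.334  0.1409] rpy [ 1.7984e+02  1.3000e-01 -2.1320e+01] w 0.0281 F [ 0.6 -0.4 -0. ]
rot [ 0.16  0.13 -0.02] shift after rot (target tool axes) [234.  524.4  10.9] shift now axes [234.3 524.3  11.8]
```

View pics/w17.png

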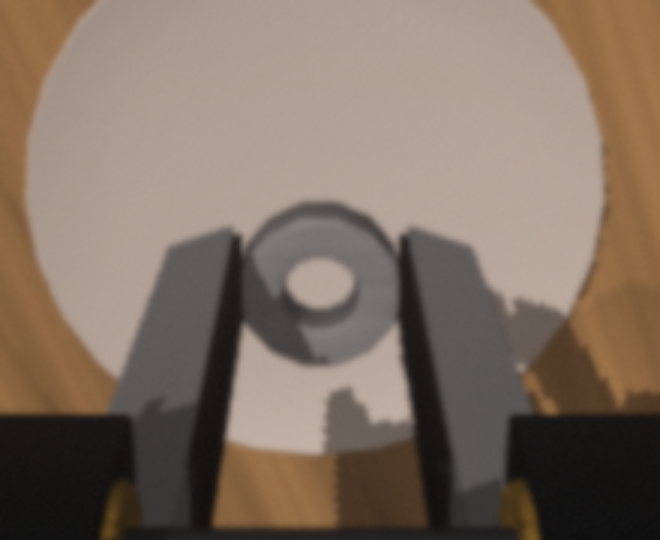

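The washer is held level, so I carry it across.

jog_arm --series '[{"x": 0.009, "y": 0.018, "z": -0.001, "rx": 0, "ry": 0, "rz": 0}, {"x": 0.016, "y": 0.035, "z": -0.003, "rx": 0, "ry": 0, "rz": 0}, {"x": 0.016, "y": 0.035, "z": -0.003, "rx": 0, "ry": 0, "rz": 0}, {"x": 0.016, "y": 0.035, "z": -0.003, "rx": 0, "ry": 0, "rz": 0}, {"x": 0.016, "y": 0.035, "z": -0.003, "rx": 0, "ry": 0, "rz": 0}, {"x": 0.016, "y": 0.035, "z": -0.003, "rx": 0, "ry": 0, "rz": 0}, {"x": 0.016, "y": 0.035, "z": -0.003, "rx": 0, "ry": 0, "rz": 0}, {"x": 0.016, "y": 0.035, "z": -0.003, "rx": 0, "ry": 0, "rz": 0}, {"x": 0.016, "y": 0.035, "z": -0.003, "rx": 0, "ry": 0, "rz": 0}, {"x": 0.016, "y": 0.035, "z": -0.003, "rx": 0, "ry": 0, "rz": 0}, {"x": 0.016, "y": 0.035, "z": -0.003, "rx": 0, "ry": 0, "rz": 0}, {"x": 0.016, "y": 0.035, "z": -0.002, "rx": 0, "ry": 0, "rz": 0}]'

```text
time: 15.2
tool_pos: [0.4918, -0.1196, 0.1516]
ee_rot: [3.129, 0.035, -0.356]
wrist_force: [1.1, 0.3, 0.2]
width: 0.0277
```

```bash
python3 - <<'E'
from h import *
go((.5027,-.2396,.08),-21.3)
E
```

```text
t 15.2 pos [ 0.4918 -0.1196  0.1516] rpy [179.29   1.98 -20.4 ] w 0.0277 F [1.1 0.3 0.2]
rot [0.72 1.97 0.92] shift after rot (target tool axes) [ 53.8 107.8  71.6] shift now axes [ 54.5 107.8  71.1]
```

jog_arm --series '[{"x": 0.012, "y": 0.022, "z": 0.006, "rx": 0.2, "ry": 0.5, "rz": 0.2}, {"x": 0.012, "y": 0.022, "z": 0.01, "rx": 0.2, "ry": 0.5, "rz": 0.2}, {"x": 0.012, "y": 0.022, "z": 0.014, "rx": 0.1, "ry": 0.5, "rz": 0.2}, {"x": 0.01, "y": 0.02, "z": 0.014, "rx": 0.1, "ry": 0.3, "rz": 0.2}, {"x": 0.006, "y": 0.016, "z": 0.014, "rx": 0, "ry": 0.2, "rz": 0}, {"x": 0, "y": 0, "z": 0.008, "rx": 0, "ry": 0, "rz": 0}, {"x": 0, "y": 0, "z": 0, "rx": 0, "ry": 0, "rz": 0}]'

```text
time: 15.78
tool_pos: [0.4949, -0.245, 0.0688]
ee_rot: [3.14, 0.016, -0.383]
wrist_force: [0.0, 0.9, -1.0]
width: 0.0278
```

```bash
python3 - <<'E'
from h import *
s=snap('wrist','w18.png')
go((.5027,-.2396,.045),-21.3)
print(proj(s,(.5027,-.2396,.016)),proj(s,(.5049,-.1556,.02)))
E
```

```text
t 15.83 pos [ 0.495  -0.2449  0.0692] rpy [179.89   0.92 -21.94] w 0.0277 F [-0.3 -0.6 -1.3]
rot [ 0.1   0.92 -0.64] shift after rot (target tool axes) [ 5.3 -7.7 24.2] shift now axes [ 5.6 -7.8 24.1]
[323.02136908 248.30856014] [275.09007594 125.75090696]
```

View pics/w18.png

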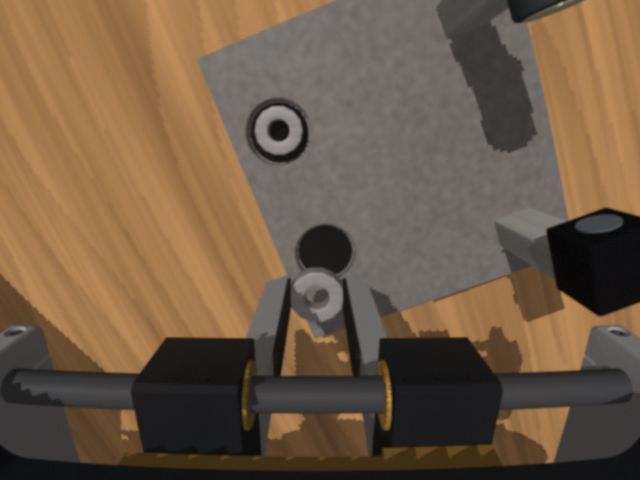

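The right pocket is at (325,251), against a prediction of (323,248). I move over it.

jog_arm --series '[{"x": 0.003, "y": -0.003, "z": 0.006, "rx": 0, "ry": 0.5, "rz": -0.4}, {"x": 0.003, "y": -0.003, "z": 0.008, "rx": 0, "ry": 0.4, "rz": -0.2}, {"x": 0, "y": 0, "z": 0.01, "rx": 0, "ry": 0, "rz": 0}, {"x": 0, "y": 0, "z": 0.006, "rx": 0, "ry": 0, "rz": 0}, {"x": 0, "y": 0, "z": 0, "rx": 0, "ry": 0, "rz": 0}]'

```text
time: 16.25
tool_pos: [0.505, -0.2369, 0.0378]
ee_rot: [3.141, -0.003, -0.366]
wrist_force: [-0.5, -0.4, -0.9]
width: 0.0276
```

```bash
python3 - <<'E'
from h import *
s=snap('wrist')
go((.5027,-.2396,.0195),-21.3)
print(proj(s,(.5027,-.2396,.016)))
cv2.imwrite('pics/w19.png',cv2.resize(s['img'][180:380,200:440,::-1],None,fx=3,fy=3))
E
```

```text
t 16.3 pos [ 0.505  -0.2369  0.0382] rpy [179.97  -0.21 -20.95] w 0.0275 F [-0.2  0.3 -0.2]
rot [ 0.03 -0.21  0.35] shift after rot (target tool axes) [-1.2  3.3 18.7] shift now axes [-1.3  3.3 18.7]
[311.74790202 281.70287242]
```

View pics/w19.png

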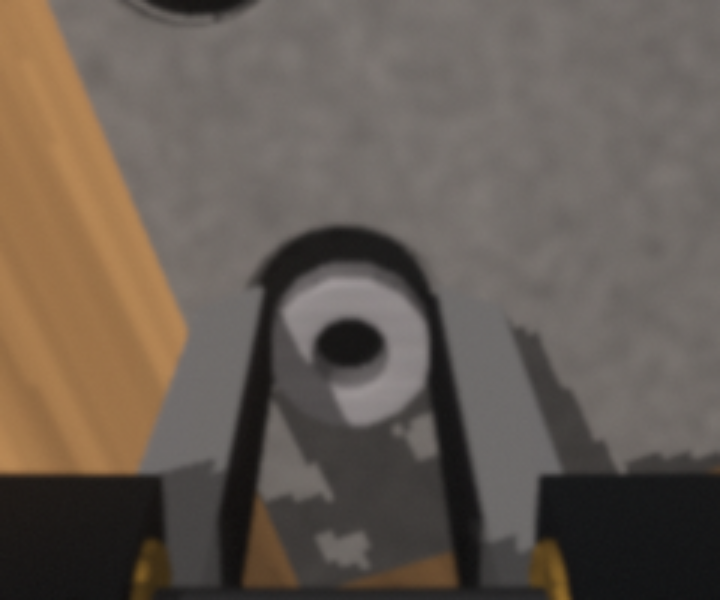

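jog_arm --series '[{"x": -0.0005, "y": 0.002, "z": 0.006, "rx": 0, "ry": -0.2, "rz": 0.2}, {"x": -0.0005, "y": 0.001, "z": 0.007, "rx": 0, "ry": 0, "rz": 0.1}, {"x": 0, "y": 0, "z": 0.003, "rx": 0, "ry": 0, "rz": 0}, {"x": 0, "y": 0, "z": 0, "rx": 0, "ry": 0, "rz": 0}]'

```text
time: 16.63
tool_pos: [0.504, -0.2397, 0.0221]
ee_rot: [3.14, -0.003, -0.37]
wrist_force: [-0.1, 1.7, -0.9]
width: 0.0279
```

```bash
python3 - <<'E'
from h import *
s=snap('wrist')
go((.5027,-.2396,.0195),-21.3)
cv2.imwrite('pics/w20.png',cv2.resize(s['img'][180:380,200:440,::-1],None,fx=3,fy=3))
E
```

```text
t 16.68 pos [ 0.5041 -0.2397  0.0223] rpy [ 1.7993e+02 -1.7000e-01 -2.1220e+01] w 0.0276 F [ 0.3 -0.4 -0.7]
rot [ 0.07 -0.17  0.08] shift after rot (target tool axes) [-1.3  0.4  2.8] shift now axes [-1.3  0.4  2.8]
```

View pics/w20.png

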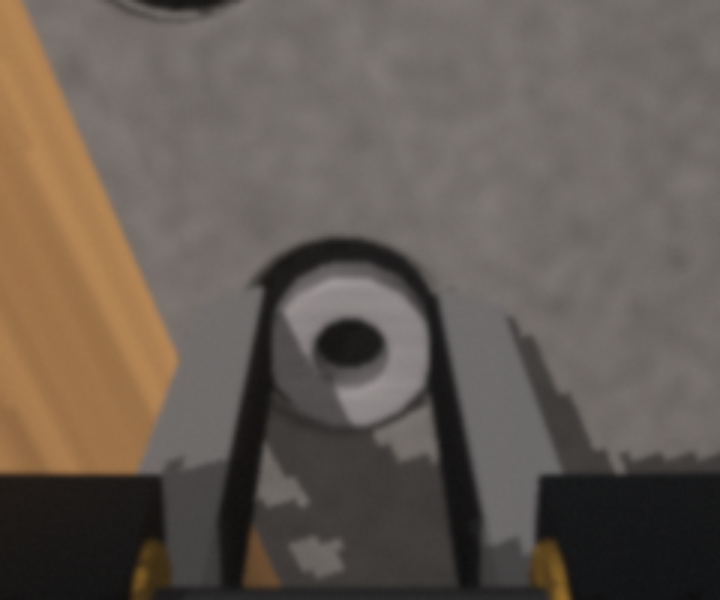

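The washer is centred over the pocket. I lower it about 2 mm and let go.

jog_arm --series '[{"x": -0.001, "y": 0, "z": 0.002, "rx": 0, "ry": 0, "rz": 0}, {"x": 0, "y": 0, "z": 0, "rx": 0, "ry": 0, "rz": 0}]'

```text
time: 16.85
tool_pos: [0.5032, -0.2397, 0.0204]
ee_rot: [3.14, -0.003, -0.371]
wrist_force: [0.5, -0.2, -0.3]
width: 0.0277
```

jog_arm --series '[{"x": 0, "y": 0, "z": 0, "rx": 0, "ry": 0, "rz": 0}, {"x": 0, "y": 0, "z": 0, "rx": 0, "ry": 0, "rz": 0}, {"x": 0, "y": 0, "z": 0, "rx": 0, "ry": 0, "rz": 0}, {"x": 0, "y": 0, "z": 0, "rx": 0, "ry": 0, "rz": 0}, {"x": 0, "y": 0, "z": -0.015, "rx": 0, "ry": 0, "rz": 0}, {"x": 0, "y": 0, "z": -0.03, "rx": 0, "ry": 0, "rz": 0}, {"x": 0, "y": 0, "z": -0.035, "rx": 0, "ry": 0, "rz": 0}, {"x": 0, "y": 0, "z": -0.035, "rx": 0, "ry": 0, "rz": 0}, {"x": 0, "y": 0, "z": -0.03, "rx": 0, "ry": 0, "rz": 0}, {"x": 0, "y": 0, "z": -0.02, "rx": 0, "ry": 0, "rz": 0}, {"x": 0, "y": 0, "z": 0, "rx": 0, "ry": 0, "rz": 0}]' --claw 0.55

```text
time: 17.77
tool_pos: [0.5014, -0.2386, 0.1914]
ee_rot: [3.141, 0.001, -0.371]
wrist_force: [-0.1, -0.5, 0.5]
width: 0.0515
```

```bash
python3 - <<'E'
from h import *
s=snap('wrist','w21.png')
t=snap('top','top1.png')
cv2.imwrite('pics/top1c.png',cv2.resize(t['img'][200:300,350:470,::-1],None,fx=6,fy=6,interpolation=cv2.INTER_CUBIC))
go((.56,.061,.16),-24.5)
E
```

```text
t 17.87 pos [ 0.4997 -0.2376  0.1866] rpy [-179.96    0.45  -21.26] w 0.0517 F [-0.1 -0.4 -0.2]
rot [-0.02  0.45  3.24] shift after rot (target tool axes) [ -69.  -296.7   26.6] shift now axes [ -51.9 -300.1   27.2]
```

View pics/w21.png

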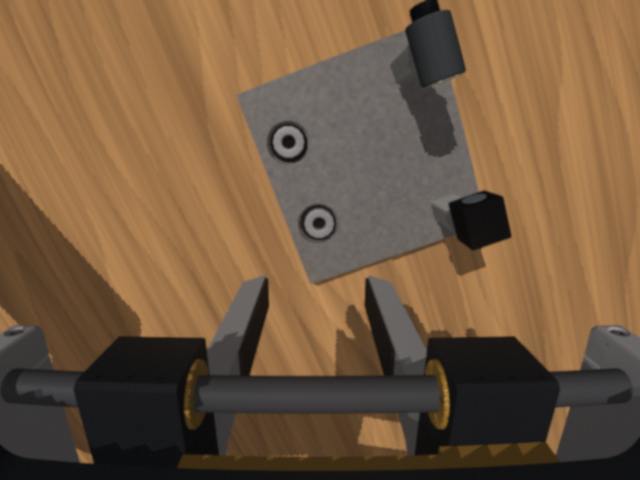

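View pics/top1c.png

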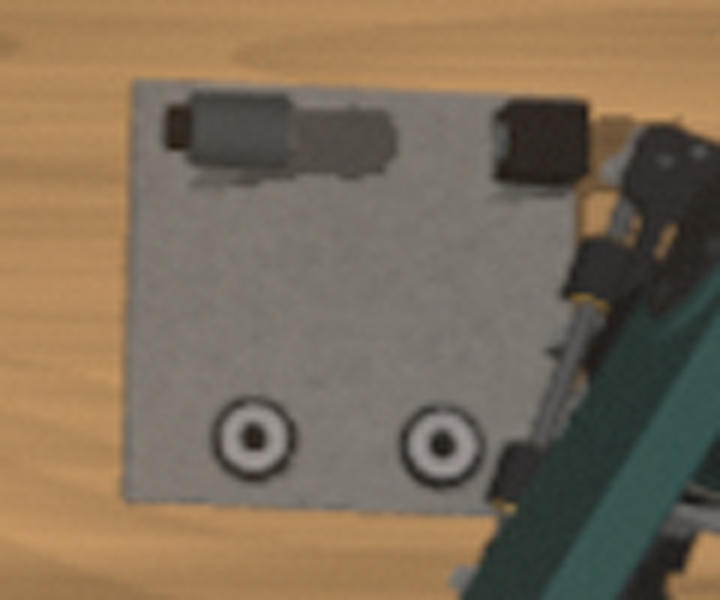

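Both washers are seated flat, at (254,438) and (442,444) in the top-view crop, each with an even dark ring. Next I approach the cell and stop short of it to look.

jog_arm --series '[{"x": -0.003, "y": -0.015, "z": -0.001, "rx": 0, "ry": 0, "rz": 0.5}, {"x": -0.005, "y": -0.032, "z": 0, "rx": 0, "ry": 0, "rz": 0.5}, {"x": -0.005, "y": -0.032, "z": 0, "rx": 0, "ry": 0, "rz": 0.5}, {"x": -0.005, "y": -0.032, "z": 0, "rx": 0, "ry": 0, "rz": 0.5}, {"x": -0.005, "y": -0.032, "z": 0, "rx": 0, "ry": 0, "rz": 0.5}, {"x": -0.005, "y": -0.032, "z": 0, "rx": 0, "ry": 0, "rz": 0.3}, {"x": -0.005, "y": -0.032, "z": 0, "rx": 0, "ry": 0, "rz": 0.2}, {"x": -0.004, "y": -0.02, "z": 0, "rx": 0, "ry": 0, "rz": 0}, {"x": 0, "y": 0, "z": 0, "rx": 0, "ry": 0, "rz": 0}]' --claw 0.65

```text
time: 18.62
tool_pos: [0.5454, -0.0042, 0.1598]
ee_rot: [3.134, 0.05, -0.434]
wrist_force: [-0.9, 0.3, 0.4]
width: 0.061
```

```bash
python3 - <<'E'
from h import *
s=snap('wrist','w22.png')
go((.56,.061,.14),-24.5)
for p in [(.5607,.0608,.09),(.5607,.0608,0)]: print(proj(s,p))
for t in ['cell','clear_faces']: print([(np.round(d['bbox']),d['p']) for d in cams.look_for(t,s)])
E
```

```text
t 18.67 pos [ 0.5446 -0.0057  0.1591] rpy [179.48   2.96 -24.91] w 0.0608 F [-0.1 -0.6 -1.3]
rot [ 0.51  2.96 -0.4 ] shift after rot (target tool axes) [-13.7 -67.1  19.1] shift now axes [-13.2 -67.2  19.2]
[299.27634997 158.65414579]
[308.64767384 152.43788952]
[(array([285., 130.,  43.,  53.]), 0.59)]
[(array([296., 131.,  22.,  52.]), 0.65)]
```

View pics/w22.png

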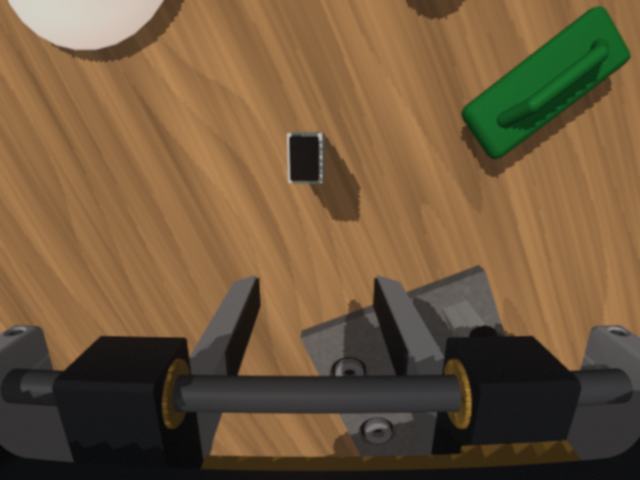

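```bash
python3 - <<'E'
from h import *
s=snap('wrist')
cv2.imwrite('pics/w23.png',cv2.resize(s['img'][120:195,270:345,::-1],None,fx=8,fy=8,interpolation=cv2.INTER_CUBIC))
go((.56,.061,.14),-24.5)
E
```

```text
t 18.82 pos [ 0.5455 -0.009   0.1616] rpy [179.49   2.69 -25.18] w 0.0611 F [-0.6 -0.2  0.2]
rot [ 0.5   2.69 -0.67] shift after rot (target tool axes) [-15.9 -69.7  21.6] shift now axes [-15.7 -69.7  21.8]
```

View pics/w23.png

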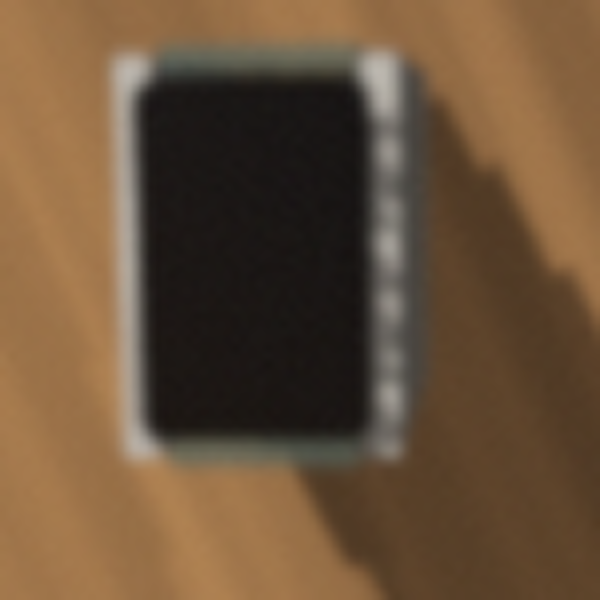

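```bash
python3 - <<'E'
from h import *
s=snap('wrist')
f=lambda u,v:px2z(s,(270+(u+.5)/8-.5,120+(v+.5)/8-.5),.09)[:2]
TL,TR,BR,BL=f(140,79),f(362,78),f(370,432),f(150,435)
c=(TL+TR+BR+BL)/4
print('c',c,'sides',[np.linalg.norm(a-b).round(4) for a,b in((TL,TR),(TR,BR),(BR,BL),(BL,TL))])
for a,b in((BL,TL),(BR,TR)): print('yaw from long', np.degrees(np.arctan2(-(b-a)[0],(b-a)[1])))
for a,b in((TL,TR),(BL,BR)): print('yaw from short', np.degrees(np.arctan2((b-a)[1],(b-a)[0])))
go((c[0],c[1],.14),-23)
E
```

```text
c [0.56456106 0.0591372 ] sides [np.float64(0.0185), np.float64(0.0293), np.float64(0.0189), np.float64(0.0295)]
yaw from long -24.662217901651136
yaw from long -23.902264321756363
yaw from short -25.07533426683657
yaw from short -24.1923852889222
t 18.87 pos [ 0.5459 -0.0094  0.1623] rpy [179.52   2.63 -25.22] w 0.0608 F [ 0.2 -0.2  0.4]
rot [ 0.43  2.64 -2.21] shift after rot (target tool axes) [ -9.6 -70.4  22.3] shift now axes [-11.3 -70.1  22.2]
```

jog_arm --series '[{"x": -0.002, "y": -0.012, "z": 0.002, "rx": 0.1, "ry": 0.7, "rz": -0.2}, {"x": -0.003, "y": -0.016, "z": 0.004, "rx": 0.1, "ry": 0.7, "rz": -0.2}, {"x": -0.003, "y": -0.018, "z": 0.004, "rx": 0.1, "ry": 0.7, "rz": -0.2}, {"x": -0.003, "y": -0.014, "z": 0.004, "rx": 0.1, "ry": 0.5, "rz": -0.2}, {"x": -0.001, "y": -0.008, "z": 0.002, "rx": 0, "ry": 0, "rz": 0}, {"x": 0, "y": 0, "z": 0, "rx": 0, "ry": 0, "rz": 0}]'

```text
time: 19.37
tool_pos: [0.5652, 0.055, 0.1462]
ee_rot: [-3.14, -0.007, -0.438]
wrist_force: [1.1, -0.6, 0.6]
width: 0.0608
```

```bash
python3 - <<'E'
from h import *
s=snap('wrist','w24.png')
go((.5635,.0600,.12),-24.4)
print(proj(s,(.5635,.06,.09)))
E
```

```text
t 19.42 pos [0.5651 0.0543 0.1464] rpy [-179.97   -0.39  -25.13] w 0.0612 F [-0.3  0.1 -0. ]
rot [-0.03 -0.39 -0.73] shift after rot (target tool axes) [-3.8 -4.5 26.4] shift now axes [-4.  -4.4 26.4]
[308.12935659 252.88285765]
```

View pics/w24.png

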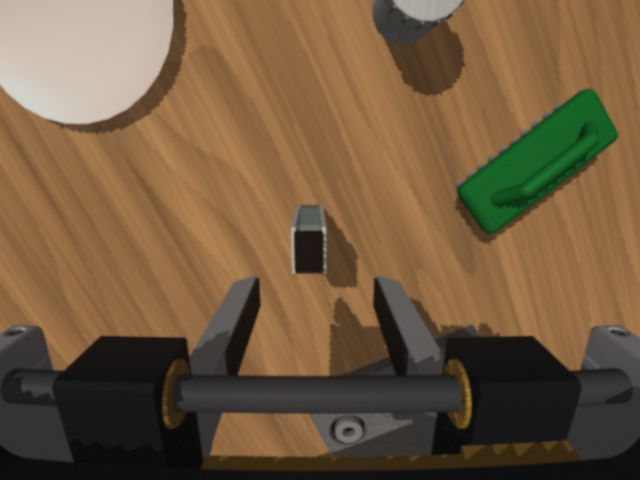

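jog_arm --series '[{"x": -0.001, "y": -0.002, "z": 0.006, "rx": 0, "ry": -0.2, "rz": -0.4}, {"x": -0.001, "y": -0.002, "z": 0.01, "rx": 0, "ry": -0.2, "rz": -0.2}, {"x": -0.001, "y": -0.001, "z": 0.01, "rx": 0, "ry": 0, "rz": 0}, {"x": 0, "y": 0, "z": 0.008, "rx": 0, "ry": 0, "rz": 0}, {"x": 0, "y": 0, "z": 0, "rx": 0, "ry": 0, "rz": 0}]'

```text
time: 19.83
tool_pos: [0.5649, 0.0576, 0.1097]
ee_rot: [3.142, -0.001, -0.431]
wrist_force: [0.9, -0.7, -0.5]
width: 0.0612
```

```bash
python3 - <<'E'
from h import *
s=snap('wrist')
go((.5645,.0602,.031),-24.4)
o=robot.get_obs();print(proj(s,(.5645,.0602,.09)),proj(s,o['tool_pos']*[1,1,0]+[0,0,.09]))
cv2.imwrite('pics/w25.png',cv2.resize(s['img'][200:380,210:430,::-1],None,fx=3,fy=3))
E
```

```text
t 19.88 pos [0.5651 0.0576 0.1103] rpy [-1.7999e+02 -7.0000e-02 -2.4700e+01] w 0.0607 F [-0.9  0.1 -0.3]
rot [-0.01 -0.07 -0.3 ] shift after rot (target tool axes) [-1.6 -2.1 79.3] shift now axes [-1.7 -2.1 79.3]
[311.18001649 274.44744236] [313.92969539 277.82876864]
```

View pics/w25.png

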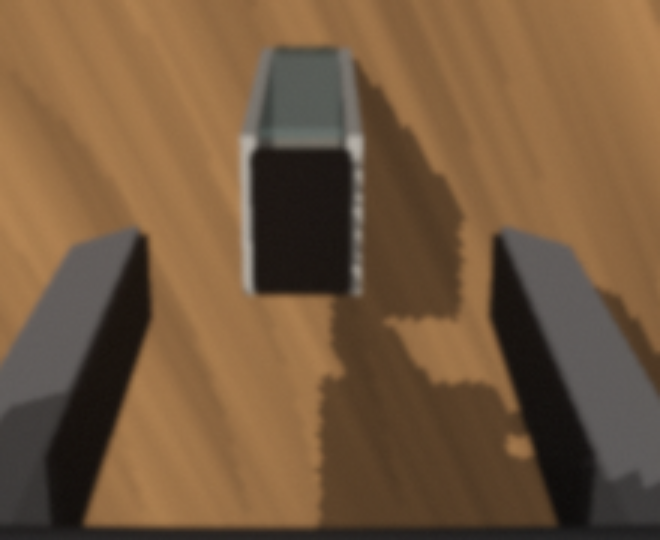

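The stopper centre is at (311,274), against a prediction of (311.2,274.4). I descend with the fingers straddling the frosted faces.

jog_arm --series '[{"x": -0.001, "y": -0.001, "z": 0.008, "rx": 0, "ry": 0, "rz": -0.2}, {"x": -0.0005, "y": -0.001, "z": 0.012, "rx": 0, "ry": 0, "rz": 0}, {"x": 0, "y": 0, "z": 0.012, "rx": 0, "ry": 0, "rz": 0}, {"x": 0, "y": 0, "z": 0.008, "rx": 0, "ry": 0, "rz": 0}, {"x": 0, "y": 0, "z": 0, "rx": 0, "ry": 0, "rz": 0}]'

```text
time: 20.3
tool_pos: [0.5647, 0.0597, 0.0664]
ee_rot: [-3.141, -0.002, -0.428]
wrist_force: [-0.1, -0.2, -0.4]
width: 0.0612
```

```bash
python3 - <<'E'
from h import *
s=snap('wrist')
go((.5645,.0602,.031),-24.4)
o=robot.get_obs();print(proj(s,(.5645,.0602,.09)),proj(s,o['tool_pos']*[1,1,0]+[0,0,.09]))
cv2.imwrite('pics/w26.png',cv2.resize(s['img'][200:380,210:430,::-1],None,fx=3,fy=3))
E
```

```text
t 20.35 pos [0.5649 0.0597 0.0669] rpy [-1.7998e+02 -1.2000e-01 -2.4520e+01] w 0.0613 F [-0.4 -0.2  0.2]
rot [-0.02 -0.12 -0.12] shift after rot (target tool axes) [-0.5 -0.3 35.9] shift now axes [-0.6 -0.3 35.9]
[312.33930772 311.31400025] [313.49864105 311.86498394]
```

View pics/w26.png

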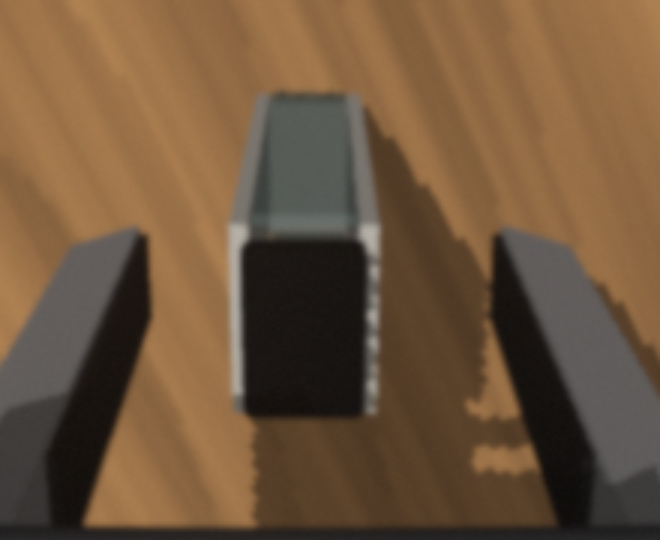

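jog_arm --series '[{"x": -0.001, "y": -0.001, "z": 0.01, "rx": 0, "ry": -0.1, "rz": -0.1}, {"x": 0, "y": -0.0005, "z": 0.012, "rx": 0, "ry": 0, "rz": 0}, {"x": 0, "y": 0, "z": 0.01, "rx": 0, "ry": 0, "rz": 0}, {"x": 0, "y": 0, "z": 0, "rx": 0, "ry": 0, "rz": 0}]'

```text
time: 20.68
tool_pos: [0.5656, 0.0618, 0.0329]
ee_rot: [-3.14, -0.002, -0.426]
wrist_force: [0.4, 0.6, -0.0]
width: 0.0612
```

```bash
python3 - <<'E'
from h import *
s=snap('wrist')
go((.5645,.0607,.031),-24.4)
o=robot.get_obs();print(proj(s,(.5645,.0602,.09)),proj(s,o['tool_pos']*[1,1,0]+[0,0,.09]))
cv2.imwrite('pics/w27.png',cv2.resize(s['img'][200:400,210:430,::-1],None,fx=3,fy=3))
E
```

```text
t 20.73 pos [0.566  0.0618 0.0337] rpy [-179.89   -0.19  -24.41] w 0.0609 F [ 0.4 -0.2  0.1]
rot [-0.11 -0.19 -0.01] shift after rot (target tool axes) [-0.9  1.6  2.7] shift now axes [-0.9  1.6  2.7]
[311.95362162 355.97920323] [313.71174155 351.40521675]
```

View pics/w27.png

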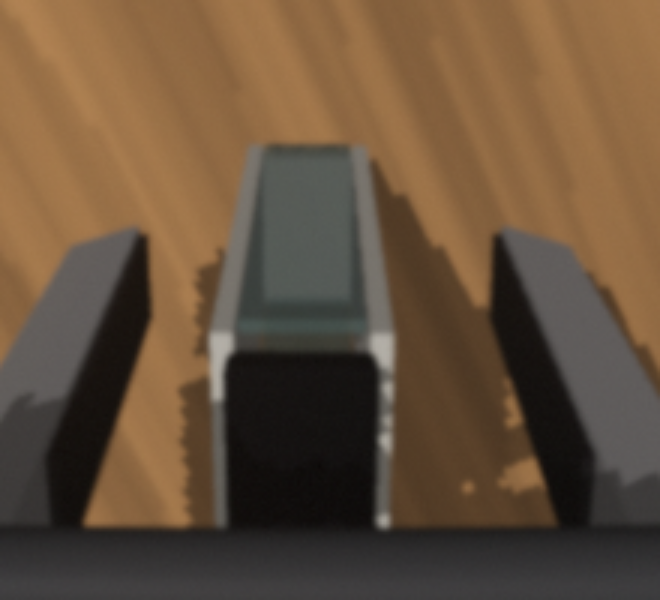

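```bash
python3 - <<'E'
from h import *
s=snap('wrist')
o=robot.get_obs();M=rotm(o['ee_rot'])
for z in(.084,.09): print(((px2z(s,(310.7,310.8),z)-o['tool_pos'])@M*1e3).round(1), ((px2z(s,(310.7,317),z)-o['tool_pos'])@M*1e3).round(1))
print(((px2z(s,(310.7+0.3,248.3),0)-o['tool_pos'])@M*1e3).round(1))
go((.5645,.0607,.031),-24.4)
E
```

```text
[ -1.2 -13.9 -49.2] [ -1.3 -11.2 -49.2]
[ -1.1 -17.  -55.2] [ -1.1 -14.4 -55.2]
[ -2.4 -13.6  34.8]
t 20.78 pos [0.5667 0.0618 0.0348] rpy [-179.85   -0.28  -24.41] w 0.0615 F [-0.7 -0.   0.2]
rot [-0.15 -0.28 -0.01] shift after rot (target tool axes) [-1.5  1.9  3.8] shift now axes [-1.5  1.9  3.8]
```

jog_arm --series '[{"x": -0.0015, "y": 0.001, "z": 0.004, "rx": -0.1, "ry": -0.2, "rz": 0}, {"x": 0, "y": 0, "z": 0, "rx": 0, "ry": 0, "rz": 0}]'

```text
time: 20.95
tool_pos: [0.5655, 0.0615, 0.0313]
ee_rot: [-3.14, -0.003, -0.426]
wrist_force: [-0.0, -1.0, 0.2]
width: 0.0607
```

jog_arm --series '[{"x": 0, "y": 0, "z": 0, "rx": 0, "ry": 0, "rz": 0}, {"x": 0, "y": 0, "z": 0, "rx": 0, "ry": 0, "rz": 0}, {"x": 0, "y": 0, "z": 0, "rx": 0, "ry": 0, "rz": 0}, {"x": 0, "y": 0, "z": 0, "rx": 0, "ry": 0, "rz": 0}, {"x": 0, "y": 0, "z": 0, "rx": 0, "ry": 0, "rz": 0}, {"x": 0, "y": 0, "z": 0, "rx": 0, "ry": 0, "rz": 0}, {"x": 0, "y": 0, "z": 0, "rx": 0, "ry": 0, "rz": 0}, {"x": 0, "y": 0, "z": 0, "rx": 0, "ry": 0, "rz": 0}]' --claw 0.1

```text
time: 21.62
tool_pos: [0.5668, 0.0615, 0.0335]
ee_rot: [-3.138, -0.006, -0.426]
wrist_force: [-0.1, -0.1, -0.6]
width: 0.0237
```

```bash
python3 - <<'E'
from h import *
s=snap('wrist')
go((.5645,.0607,.14),-24.4)
cv2.imwrite('pics/w28.png',cv2.resize(s['img'][200:400,210:430,::-1],None,fx=3,fy=3))
E
```

```text
t 21.67 pos [0.5667 0.0615 0.0335] rpy [-179.81   -0.33  -24.41] w 0.0237 F [-1.3  0.2  0.9]
rot [-0.19 -0.33 -0.01] shift after rot (target tool axes) [  -1.7    1.7 -106.5] shift now axes [  -1.1    1.3 -106.5]
```

View pics/w28.png

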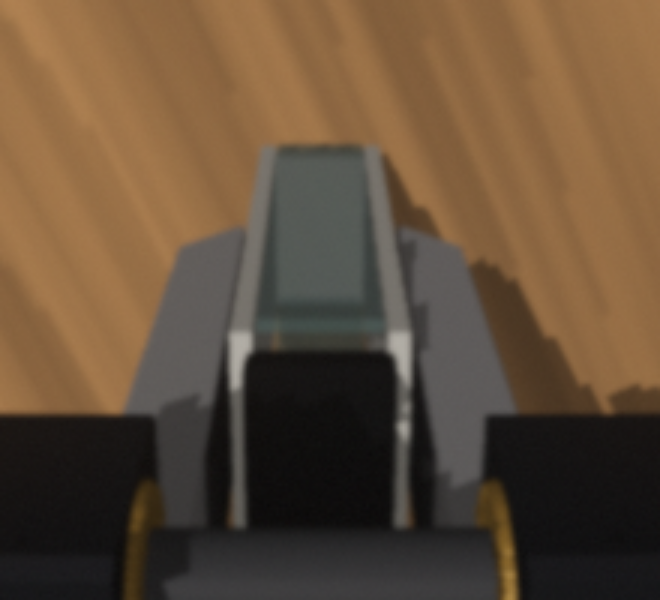

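The pads hold the two frosted faces well behind the clear pane, with a width of 23.7 mm. I lift it.

jog_arm --series '[{"x": 0, "y": 0, "z": -0.01, "rx": 0, "ry": 0, "rz": 0}, {"x": 0, "y": 0, "z": -0.02, "rx": 0, "ry": 0, "rz": 0}, {"x": 0, "y": 0, "z": -0.03, "rx": 0, "ry": 0, "rz": 0}, {"x": 0, "y": 0, "z": -0.03, "rx": 0, "ry": 0, "rz": 0}, {"x": 0, "y": 0, "z": -0.03, "rx": 0, "ry": 0, "rz": 0}, {"x": 0, "y": 0, "z": -0.03, "rx": 0, "ry": 0, "rz": 0}, {"x": 0, "y": 0, "z": -0.015, "rx": 0, "ry": 0, "rz": 0}, {"x": 0, "y": 0, "z": 0, "rx": 0, "ry": 0, "rz": 0}]'

```text
time: 22.33
tool_pos: [0.5624, 0.0612, 0.2042]
ee_rot: [3.14, 0.003, -0.426]
wrist_force: [0.7, 0.3, -0.1]
width: 0.0237
```

```bash
python3 - <<'E'
from h import *
s=snap('wrist','w29.png')
go((.629,-.2007,.19),-1.4)
E
```

```text
t 22.38 pos [0.5621 0.0612 0.203 ] rpy [179.88   0.25 -24.42] w 0.024 F [-0.2  0.1 -1.4]
rot [  0.06   0.27 -23.02] shift after rot (target tool axes) [ 73.3 260.2  13. ] shift now axes [169.2 210.8  12.7]
```

View pics/w29.png

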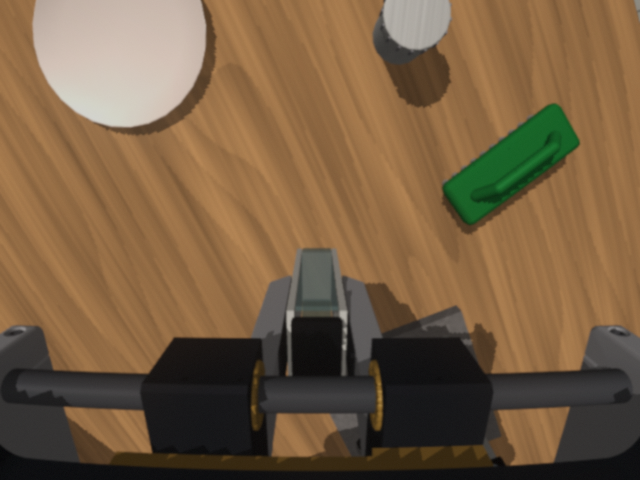

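The cell is held upright in the air. First I turn it 23° in place.

jog_arm --series '[{"x": 0, "y": 0, "z": 0, "rx": 0, "ry": 0, "rz": -3}, {"x": 0, "y": 0, "z": 0, "rx": 0, "ry": 0, "rz": -4}, {"x": 0, "y": 0, "z": 0, "rx": 0, "ry": 0, "rz": -4}, {"x": 0, "y": 0, "z": 0, "rx": 0, "ry": 0, "rz": -4}, {"x": 0, "y": 0, "z": 0, "rx": 0, "ry": 0, "rz": -4}, {"x": 0, "y": 0, "z": 0, "rx": 0, "ry": 0, "rz": -3}, {"x": 0, "y": 0, "z": 0, "rx": 0, "ry": 0, "rz": -1}, {"x": 0, "y": 0, "z": 0, "rx": 0, "ry": 0, "rz": 0}]'

```text
time: 23.05
tool_pos: [0.5556, 0.0609, 0.1888]
ee_rot: [3.141, 0.028, -0.006]
wrist_force: [-0.4, 0.3, -1.1]
width: 0.0237
```

```bash
python3 - <<'E'
from h import *
go((.629,-.2007,.20),-1.4)
E
```

```text
t 23.05 pos [0.5556 0.0609 0.1888] rpy [179.96   1.58  -0.33] w 0.0237 F [-0.4  0.3 -1.1]
rot [0.06 1.58 1.07] shift after rot (target tool axes) [ 79.8 259.8 -11.2] shift now axes [ 74.6 261.2 -13.1]
```

jog_arm --series '[{"x": 0.004, "y": 0.012, "z": -0.006, "rx": 0, "ry": 0.4, "rz": 0.2}, {"x": 0.007, "y": 0.024, "z": -0.005, "rx": 0, "ry": 0.4, "rz": 0.2}, {"x": 0.007, "y": 0.026, "z": -0.004, "rx": 0, "ry": 0.4, "rz": 0.2}, {"x": 0.007, "y": 0.026, "z": -0.004, "rx": 0, "ry": 0.4, "rz": 0.2}, {"x": 0.007, "y": 0.026, "z": -0.003, "rx": 0, "ry": 0.2, "rz": 0.1}, {"x": 0.007, "y": 0.026, "z": -0.003, "rx": 0, "ry": 0.2, "rz": 0}, {"x": 0.007, "y": 0.026, "z": -0.003, "rx": 0, "ry": 0.2, "rz": 0}]'

```text
time: 23.63
tool_pos: [0.5984, -0.1114, 0.2136]
ee_rot: [3.14, -0.005, -0.021]
wrist_force: [0.8, 0.5, -0.7]
width: 0.0235
```

```bash
python3 - <<'E'
from h import *
go((.629,-.2007,.19),-1.4)
E
```

```text
t 23.63 pos [ 0.5984 -0.1114  0.2136] rpy [179.92  -0.31  -1.19] w 0.0235 F [ 0.8  0.5 -0.7]
rot [ 0.08 -0.31  0.21] shift after rot (target tool axes) [32.8 88.5 23.6] shift now axes [32.3 88.6 23.9]
```

jog_arm --series '[{"x": 0.008, "y": 0.018, "z": 0.001, "rx": 0, "ry": -0.1, "rz": 0.1}, {"x": 0.008, "y": 0.02, "z": 0.002, "rx": 0, "ry": -0.1, "rz": 0}, {"x": 0.008, "y": 0.02, "z": 0.002, "rx": 0, "ry": 0, "rz": 0}, {"x": 0.006, "y": 0.016, "z": 0.002, "rx": 0, "ry": 0, "rz": 0}, {"x": 0.002, "y": 0.006, "z": 0, "rx": 0, "ry": 0, "rz": 0}, {"x": 0, "y": 0, "z": 0, "rx": 0, "ry": 0, "rz": 0}]'

```text
time: 24.13
tool_pos: [0.6285, -0.2098, 0.2069]
ee_rot: [3.135, -0.003, -0.041]
wrist_force: [-0.0, -0.2, -0.9]
width: 0.0241
```

```bash
python3 - <<'E'
from h import *
s=snap('wrist','w30.png')
t=snap('scene','s30.png')
go((.629,-.2007,.17),-1.4)
E
```

```text
t 24.23 pos [ 0.6282 -0.2079  0.2071] rpy [ 1.7965e+02 -1.5000e-01 -2.2100e+00] w 0.0242 F [-0.7  0.2 -1.7]
rot [ 0.35 -0.15 -0.81] shift after rot (target tool axes) [ 0.6 -7.2 37.1] shift now axes [ 0.4 -7.5 37. ]
```

View pics/w30.png

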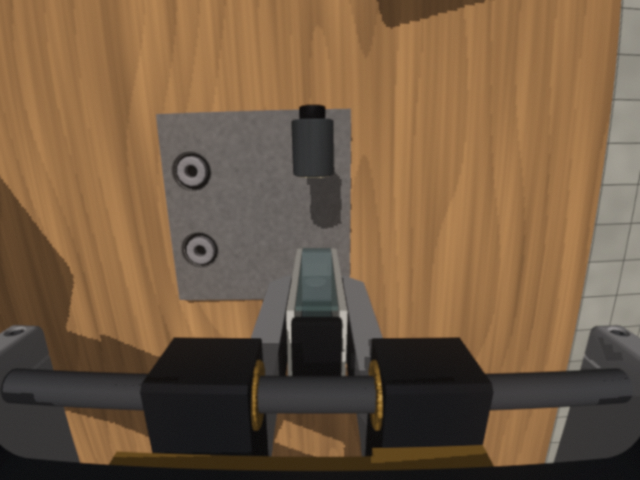

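View pics/s30.png

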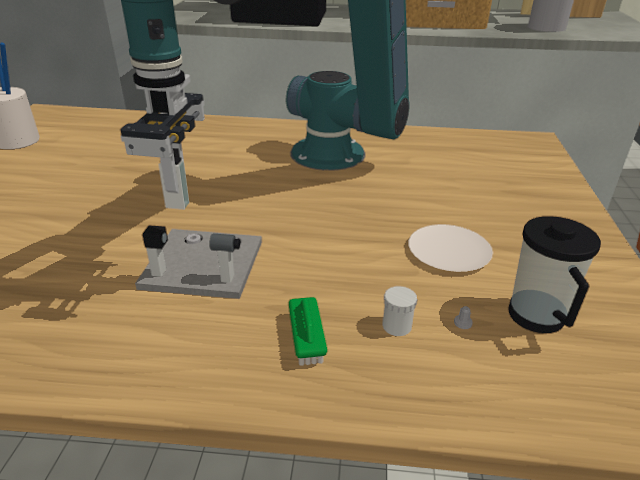

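```bash
python3 - <<'E'
from h import *
s=snap('wrist','w31.png')
o=robot.get_obs()
A=px2z(s,(191.5,170.5),.02);B=px2z(s,(200,249.5),.02)
print(A,B,np.linalg.norm(A-B),'yaw',np.degrees(np.arctan2(-(A-B)[0],(A-B)[1])))
u=(A-B)/np.linalg.norm(A-B);x=np.array([u[1],-u[0],0]);print('beam',(A+B)/2+.125*x)
# lamp near end edges, widest at axis height .1
l,r=px2z(s,(292,174),.1),px2z(s,(334,174),.1);print('lamp',l,r)
l,r=px2z(s,(293,122),.1),px2z(s,(332,122),.1);print('lamp far',l,r)
go((.629,-.2007,.15),-1.4)
cv2.imwrite('pics/w31.png',cv2.resize(s['img'][90:290,150:370,::-1],None,fx=3,fy=3))
E
```

```text
[ 0.50650709 -0.15634808  0.02      ] [ 0.50473647 -0.23969704  0.02      ] 0.0833677737263295 yaw -1.2169807447901042
beam [ 0.63059358 -0.2006774   0.02      ]
lamp [ 0.61289217 -0.15635268  0.1       ] [ 0.64571328 -0.15763832  0.1       ]
lamp far [ 0.61579678 -0.11732433  0.1       ] [ 0.64524741 -0.11847387  0.1       ]
t 24.28 pos [ 0.6284 -0.2071  0.2074] rpy [179.66  -0.19  -2.14] w 0.0237 F [ 0.2  0.3 -1.3]
rot [ 0.34 -0.18 -0.74] shift after rot (target tool axes) [ 0.5 -6.4 57.4] shift now axes [ 0.2 -6.7 57.4]
```

View pics/w31.png

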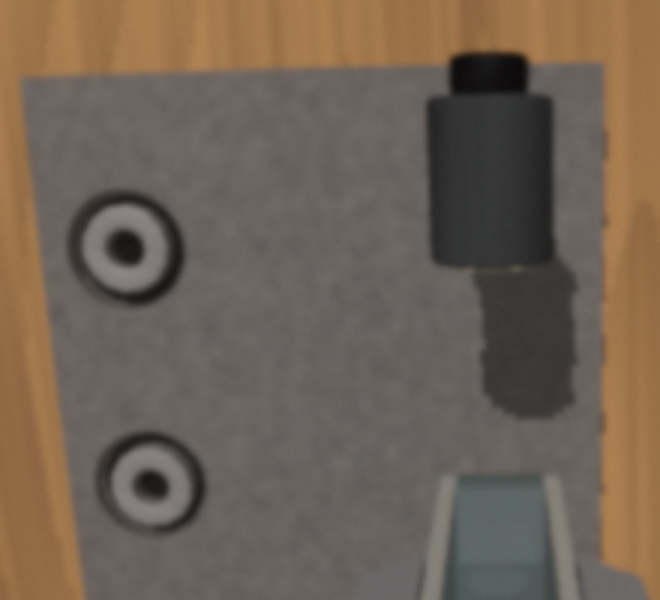

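jog_arm --series '[{"x": 0.001, "y": -0.003, "z": 0.006, "rx": 0.1, "ry": -0.1, "rz": -0.4}, {"x": 0.001, "y": -0.003, "z": 0.01, "rx": 0.1, "ry": -0.1, "rz": -0.3}, {"x": 0, "y": 0, "z": 0.01, "rx": 0.1, "ry": 0, "rz": 0}, {"x": 0, "y": 0, "z": 0.008, "rx": 0, "ry": 0, "rz": 0}, {"x": 0, "y": 0, "z": 0, "rx": 0, "ry": 0, "rz": 0}]'

```text
time: 24.7
tool_pos: [0.6307, -0.1955, 0.1716]
ee_rot: [-3.141, -0.001, -0.018]
wrist_force: [0.3, -0.0, -2.0]
width: 0.0241
```

```bash
python3 - <<'E'
from h import *
go((.630,-.2007,.0885),-1.3)
E
```

```text
t 24.7 pos [ 0.6307 -0.1955  0.1716] rpy [-1.7997e+02 -5.0000e-02 -1.0400e+00] w 0.0241 F [ 0.3 -0.  -2. ]
rot [-0.03 -0.05  0.26] shift after rot (target tool axes) [-0.6  5.2 83.1] shift now axes [-0.7  5.2 83.1]
```

jog_arm --series '[{"x": 0, "y": 0.002, "z": 0.006, "rx": 0, "ry": 0, "rz": 0.1}, {"x": 0, "y": 0.002, "z": 0.01, "rx": 0, "ry": 0, "rz": 0}, {"x": 0, "y": 0, "z": 0.012, "rx": 0, "ry": 0, "rz": 0}, {"x": 0, "y": 0, "z": 0.01, "rx": 0, "ry": 0, "rz": 0}, {"x": 0, "y": 0, "z": 0, "rx": 0, "ry": 0, "rz": 0}]'

```text
time: 25.12
tool_pos: [0.6299, -0.1989, 0.1283]
ee_rot: [-3.141, 0.001, -0.019]
wrist_force: [-0.4, -0.1, -2.6]
width: 0.0238
```

```bash
python3 - <<'E'
from h import *
go((.630,-.2007,.0885),-1.3)
s=snap('wrist','w32.png')
E
```

```text
t 25.12 pos [ 0.6299 -0.1989  0.1283] rpy [-1.7994e+02  6.0000e-02 -1.0900e+00] w 0.0238 F [-0.4 -0.1 -2.6]
rot [-0.06  0.06  0.21] shift after rot (target tool axes) [ 0.1  1.8 39.8] shift now axes [ 0.1  1.8 39.8]
```

View pics/w32.png

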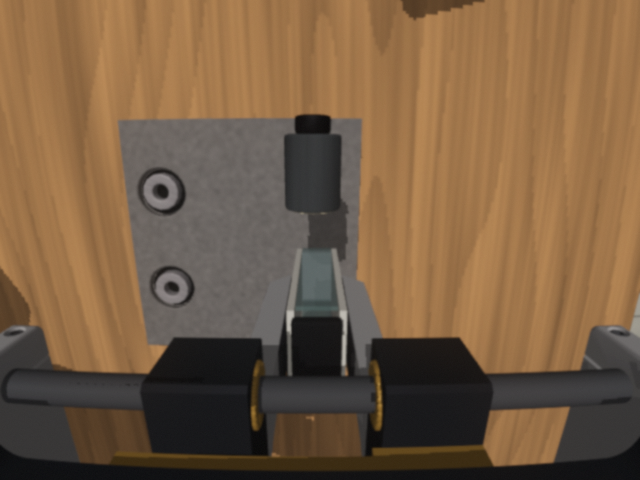

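jog_arm --series '[{"x": 0, "y": 0.001, "z": 0.006, "rx": 0, "ry": 0, "rz": 0.1}, {"x": 0, "y": 0.001, "z": 0.01, "rx": 0, "ry": 0, "rz": 0.1}, {"x": 0, "y": 0, "z": 0.01, "rx": 0, "ry": 0, "rz": 0}, {"x": 0, "y": 0, "z": 0.008, "rx": 0, "ry": 0, "rz": 0}, {"x": 0, "y": 0, "z": 0, "rx": 0, "ry": 0, "rz": 0}]'

```text
time: 25.58
tool_pos: [0.6309, -0.2019, 0.093]
ee_rot: [3.141, -0.002, -0.023]
wrist_force: [-1.1, 0.6, -1.4]
width: 0.0237
```

```bash
python3 - <<'E'
from h import *
go((.630,-.2007,.0885),-1.3)
s=snap('wrist','w33.png')
cv2.imwrite('pics/w33.png',cv2.resize(s['img'][100:400,180:440,::-1],None,fx=2,fy=2))
t=snap('scene');cv2.imwrite('pics/s33.png',cv2.resize(t['img'][160:320,110:290,::-1],None,fx=4,fy=3.5))
t=snap('top');cv2.imwrite('pics/t33.png',cv2.resize(t['img'][180:310,340:480,::-1],None,fx=4.5,fy=4.5))
E
```

```text
t 25.58 pos [ 0.6309 -0.2019  0.093 ] rpy [ 1.7999e+02 -1.3000e-01 -1.3400e+00] w 0.0237 F [-1.1  0.6 -1.4]
rot [ 0.01 -0.13 -0.04] shift after rot (target tool axes) [-1.  -1.2  4.5] shift now axes [-1.  -1.2  4.5]
```

View pics/w33.png

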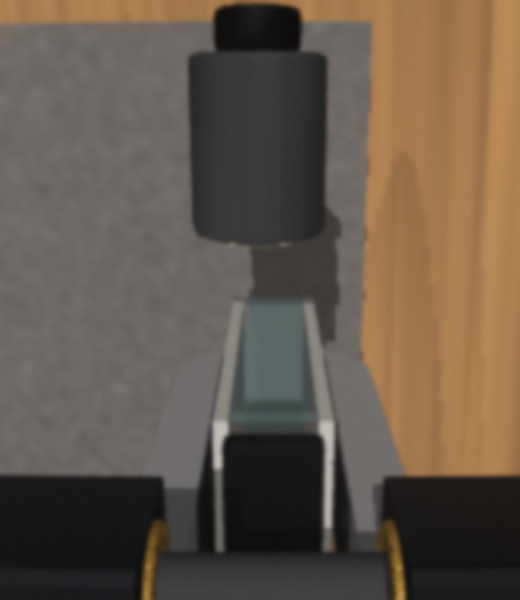

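View pics/s33.png

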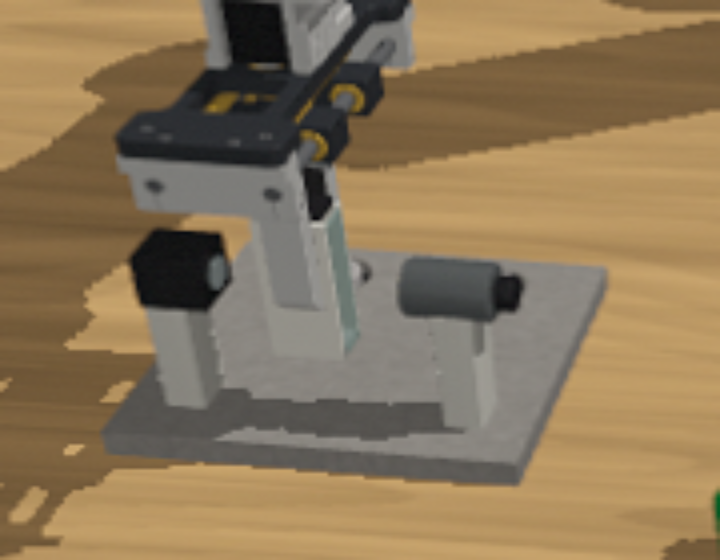

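View pics/t33.png

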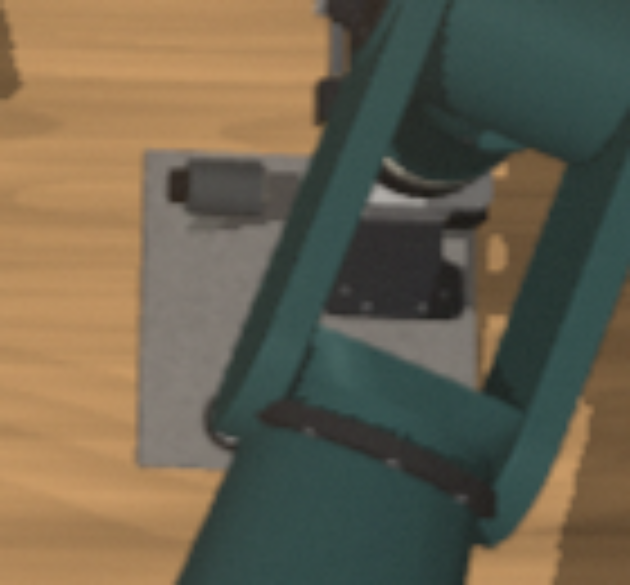

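```bash
python3 - <<'E'
from h import *
s=snap('wrist');o=robot.get_obs();M=rotm(o['ee_rot'])
cv2.imwrite('pics/w34.png',s['img'][:,:,::-1])
T=lambda u,v,z:((px2z(s,(u,v),z)-o['tool_pos'])@M*1e3).round(2)
f=lambda u,v:(180+(u+.5)/2-.5,100+(v+.5)/2-.5)
print('pos',o['tool_pos'],np.degrees(o['ee_rot']))
zc=o['tool_pos'][2]+.0115
print('cell top L,R',T(*f(214,425),zc+.045),T(*f(333,425),zc+.045))
print('cell bot L,R',T(*f(235,302),zc-.045),T(*f(314,302),zc-.045))
print('lamp near',T(*f(194,228),.1),T(*f(325,228),.1),'far',T(*f(190,60),.1),T(*f(327,60),.1))
E
```

```text
pos [ 0.63240666 -0.20242592  0.09629667] [179.89257206  -0.38491754  -1.33518909]
cell top L,R [ -9.89 -16.59 -56.6 ] [ 12.26 -16.52 -56.45]
cell bot L,R [-10.67 -12.15  33.41] [ 13.58 -12.11  33.57]
lamp near [-18.39 -43.    -3.91] [ 13.82 -42.95  -3.69] far [-18.23 -82.81  -3.98] [ 13.57 -82.78  -3.77]
```

View pics/w34.png

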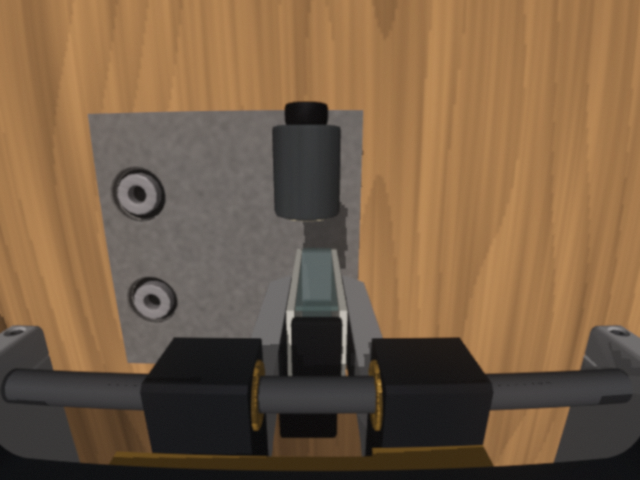

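The wrist view puts the lamp axis about 4 mm to the tool's −x of the cell. The tool is also about 8 mm high and still creeping a little. I correct, then let it settle.

jog_arm --series '[{"x": -0.002, "y": -0.001, "z": 0.004, "rx": 0, "ry": -0.2, "rz": 0}, {"x": -0.002, "y": -0.001, "z": 0.004, "rx": 0, "ry": -0.2, "rz": 0}, {"x": 0, "y": 0, "z": 0.001, "rx": 0, "ry": 0, "rz": 0}, {"x": 0, "y": 0, "z": 0, "rx": 0, "ry": 0, "rz": 0}, {"x": 0, "y": 0, "z": 0, "rx": 0, "ry": 0, "rz": 0}]'

```text
time: 26.2
tool_pos: [0.6294, -0.2004, 0.089]
ee_rot: [3.138, -0.003, -0.023]
wrist_force: [-0.6, -0.5, -0.8]
width: 0.0234
```

```bash
python3 - <<'E'
from h import *
go((.628,-.2005,.0885),-1.3)
t=snap('scene');cv2.imwrite('pics/s35.png',cv2.resize(t['img'][195:305,135:265,::-1],None,fx=6,fy=5,interpolation=cv2.INTER_CUBIC))
go((.628,-.2005,.0885),-1.3)
E
```

```text
t 26.2 pos [ 0.6294 -0.2004  0.089 ] rpy [179.8   -0.18  -1.32] w 0.0234 F [-0.6 -0.5 -0.8]
rot [ 0.2  -0.18 -0.02] shift after rot (target tool axes) [-1.4  0.1  0.5] shift now axes [-1.4  0.1  0.5]
t 26.25 pos [ 0.6294 -0.2004  0.0891] rpy [179.8   -0.19  -1.32] w 0.0236 F [ 0.2 -0.  -1.7]
rot [ 0.2  -0.19 -0.02] shift after rot (target tool axes) [-1.4  0.1  0.6] shift now axes [-1.4  0.1  0.6]
```

View pics/s35.png

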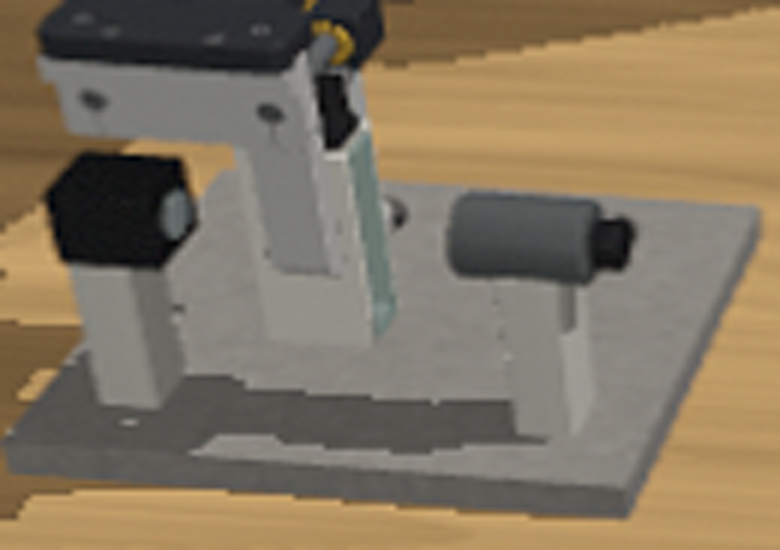

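```bash
cat > ov.py <<'E'
from h import *
def box(x,y,z): return [np.array([a,b,c]) for a in x for b in y for c in z]
Ed=[(i,j) for i in range(8) for j in range(i+1,8) if bin(i^j).count('1')==1]
def overlay(s,beam,yaw,tcp,tyaw,x0,y0,w,h,k,fn,cell=True):
    im=cv2.resize(s['img'][y0:y0+h,x0:x0+w,::-1],None,fx=k,fy=k,interpolation=cv2.INTER_CUBIC)
    def rz(a): return R.from_euler('z',a,degrees=True).as_matrix()
    def dr(B,o,a,c):
        P=[((proj(s,rz(a)@p+o)-[x0-.5,y0-.5])*k-.5) for p in B]
        for i,j in Ed: cv2.line(im,tuple(int(v) for v in P[i]),tuple(int(v) for v in P[j]),c,1,cv2.LINE_AA)
    o=np.array([beam[0],beam[1],0])
    for B in [box((-.155,.037),(-.1,.1),(0,.016)),box((-.016,.016),(.044,.0441),(.084,.116)),box((-.016,.016),(-.079,-.044),(.084,.116))]: dr(B,o,yaw,(0,0,255))
    if cell: dr(box((-.012,.012),(-.017,.017),(-.045,.045)),np.array([tcp[0],tcp[1],tcp[2]+.0115]),tyaw,(0,255,0))
    cv2.imwrite('pics/'+fn,im)
E
python3 - <<'E'
from ov import *
s=snap('scene');o=robot.get_obs();tcp=o['tool_pos'];print(tcp)
overlay(s,(.628,-.2005),-1.3,tcp,np.degrees(o['ee_rot'][2]),130,190,140,115,5.5,'ov1.png')
E
```

```text
[ 0.62949672 -0.20049062  0.08911372]
```

View pics/ov1.png

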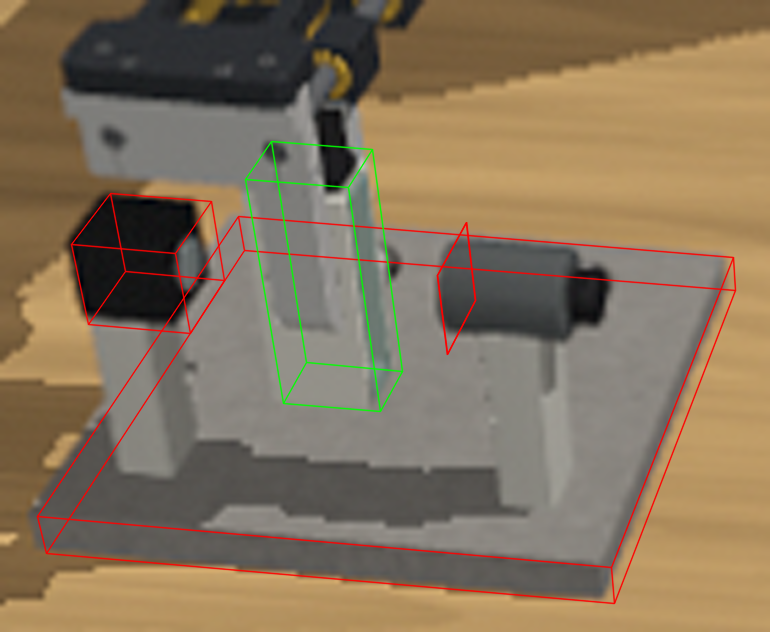

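```bash
python3 - <<'E'
from ov import *
s=snap('scene');o=robot.get_obs()
im=s['img'][:,:,::-1]
cv2.imwrite('pics/z1.png',cv2.resize(im[210:270,165:215],None,fx=10,fy=10,interpolation=cv2.INTER_CUBIC))
overlay(s,(.628,-.2005),-1.3,o['tool_pos'],-1.3,165,210,50,60,10,'z2.png')
a=cv2.imread('pics/z1.png');b=cv2.imread('pics/z2.png')
h=np.hstack([a,b]); cv2.imwrite('pics/z3.png',cv2.resize(h,(800,480)))
E
```

```text
(no output)
```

View pics/z3.png

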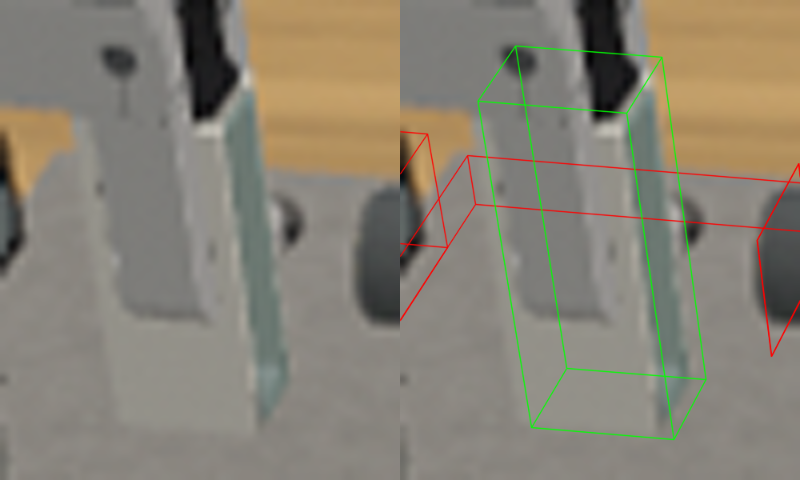

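```bash
python3 - <<'E'
from ov import *
s=snap('scene')
im=s['img'][:,:,::-1]
f=lambda u,v:(135+(u+.5)/6-.5,195+(v+.5)/5-.5)
L={'fl':((.037,-.1),(8,437)),'fr':((.037,.1),(624,490)),'br':((-.155,.1),(760,208))}
A=np.array([L[k][0] for k in L]);B=np.array([px2z(s,f(*L[k][1]),.016)[:2] for k in L])
H=(A-A.mean(0)).T@(B-B.mean(0));U,_,V=np.linalg.svd(H);Rr=V.T@U.T;t=B.mean(0)-Rr@A.mean(0)
print('tester',t,np.degrees(np.arctan2(Rr[1,0],Rr[0,0])),((Rr@A.T).T+t-B).round(4).tolist())
g=lambda u,v:(165+(u+.5)/8-.5,210+(v+.5)/8-.5)
o=robot.get_obs();zb=o['tool_pos'][2]-.0335;print('zb',zb)
l,r=px2z(s,g(120,425),zb),px2z(s,g(258,432),zb);m=(l+r)/2;print(l,r,np.linalg.norm(l-r))
c=m[:2]-.012*np.array([Rr[0,0],Rr[1,0]]);print('cell c',c,'in tester frame',Rr.T@(c-t))
tt=lambda n,z:None
cv2.imwrite('pics/z4.png',cv2.resize(im[215:290,135:255],None,fx=6.5,fy=6.5,interpolation=cv2.INTER_CUBIC))
E
```

```text
tester [ 0.62606731 -0.20438035] -1.8853987793058065 [[0.0015, -0.0014], [-0.0008, -0.0002], [-0.0007, 0.0016]]
zb 0.05567660684672976
[ 0.64063285 -0.22073819  0.05567661] [ 0.63954829 -0.18824463  0.05567661] 0.032511649607899776
cell c [ 0.62809707 -0.2040966 ] in tester frame [0.00201932 0.00035037]
```

View pics/z4.png

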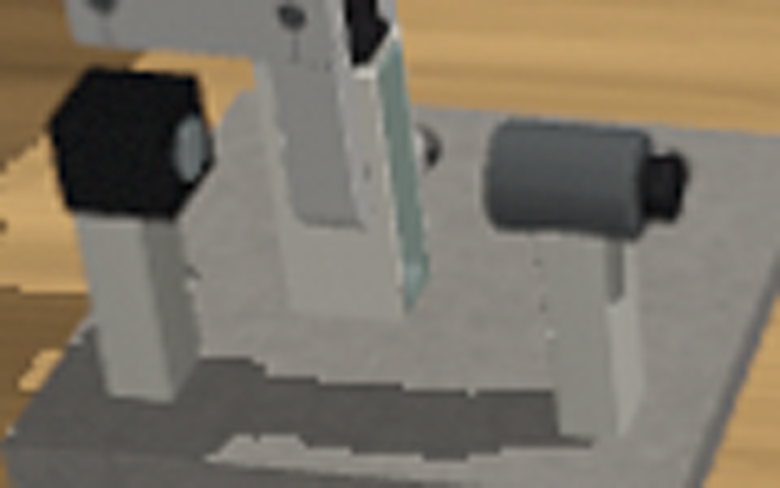

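```bash
python3 - <<'E'
from ov import *
s=snap('scene')
f=lambda u,v:(135+(u+.5)/6.5-.5,215+(v+.5)/6.5-.5)
def px2x(uv,x):
    a=px2z(s,uv,0);o=np.array(s['origin']);d=a-o;return o+d*(x-o[0])/d[0]
x0=.6265
print('rec lens',px2x(f(192,150),x0),'rec corner front bottom',px2x(f(180,217),x0+.016),'top',px2x(f(203,85),x0-.0) )
print('lamp face ellipse ctr',px2x(f(503,177),x0),'lamp left',px2x(f(486,177),x0+.0))
print('cell front face bottom L,R',px2x(f(289,308),x0+.014),px2x(f(403,318),x0+.014),'top R of frame',px2x(f(375,75),x0+.014))
go((.628,-.2,.0885),-1.3)
w=snap('wrist','w36.png')
E
```

```text
rec lens [ 0.6265     -0.24833396  0.10044874] rec corner front bottom [ 0.6425     -0.24796366  0.08829278] top [ 0.6265     -0.24171128  0.12295777]
lamp face ellipse ctr [ 0.6265     -0.1587008   0.09856736] lamp left [ 0.6265     -0.16364554  0.09815826]
cell front face bottom L,R [ 0.6405     -0.22157239  0.05719392] [ 0.6405     -0.18830431  0.05651664] top R of frame [ 0.6405     -0.18622324  0.13954906]
t 26.45 pos [ 0.6295 -0.2006  0.0891] rpy [179.79  -0.2   -1.32] w 0.024 F [ 0.2  0.4 -0.7]
rot [ 0.21 -0.2  -0.02] shift after rot (target tool axes) [-1.5 -0.5  0.6] shift now axes [-1.5 -0.5  0.6]
```

View pics/w36.png

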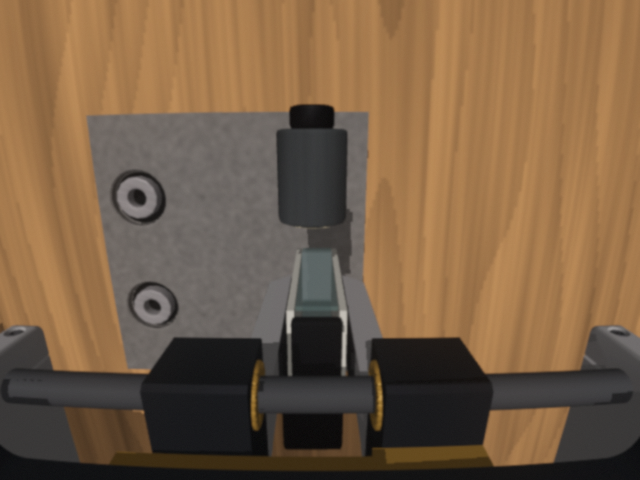

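Wrist and scene views agree that the cell sits about 2 mm too far in +x. In y it is within about 1 mm, and it is upright. I make one last small correction.

jog_arm --series '[{"x": -0.001, "y": -0.0005, "z": 0.001, "rx": 0.1, "ry": -0.1, "rz": 0}, {"x": -0.001, "y": 0, "z": 0.0005, "rx": 0, "ry": 0, "rz": 0}, {"x": 0, "y": 0, "z": 0, "rx": 0, "ry": 0, "rz": 0}, {"x": 0, "y": 0, "z": 0, "rx": 0, "ry": 0, "rz": 0}]'

```text
time: 26.83
tool_pos: [0.6274, -0.2001, 0.0876]
ee_rot: [3.14, -0.002, -0.023]
wrist_force: [-0.1, -0.5, -2.3]
width: 0.0237
```

```bash
python3 - <<'E'
from ov import *
go((.627,-.2,.088),-1.3)
w=snap('wrist','w37.png')
s=snap('scene','s37.png')
go((.627,-.2,.088),-1.3)
print(robot.get_obs()['qvel'])
cv2.imwrite('pics/f37.png',np.hstack([cv2.resize(w['img'][90:330,80:400,::-1],(400,300)),cv2.resize(s['img'][200:305,125:265,::-1],(400,300))]))
E
```

```text
t 26.83 pos [ 0.6274 -0.2001  0.0876] rpy [ 1.799e+02 -1.100e-01 -1.330e+00] w 0.0237 F [-0.1 -0.5 -2.3]
rot [ 0.1  -0.11 -0.03] shift after rot (target tool axes) [-0.4 -0.1 -0.4] shift now axes [-0.4 -0.1 -0.4]
t 26.93 pos [ 0.6274 -0.2001  0.0876] rpy [ 1.799e+02 -1.000e-01 -1.330e+00] w 0.0239 F [ 0.6  0.  -1.4]
rot [ 0.1  -0.1  -0.03] shift after rot (target tool axes) [-0.4 -0.1 -0.4] shift now axes [-0.4 -0.1 -0.4]
[ 0.00055377 -0.00059647 -0.00144896 -0.00046473  0.00171625 -0.00054396]
```

View pics/f37.png

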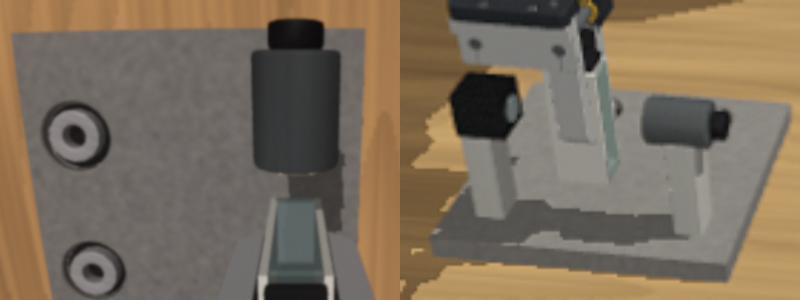

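The cell now lines up with the lamp axis (about 297 against 295 in the wrist crop), the arm is at rest, and both washers are seated. I hand in the job.

```bash
python3 - <<'E'
from h import *
print(ticket.close_job()); print(robot.get_obs()['time'])
E
```

```text
the job is handed in; nothing more can be done
None
the job is handed in; nothing more can be done
```

The job is handed in with the arm still holding the glass cell in the light path. Both washers went in first, one lying flat in each pocket, and it took about 27 s of the 72 s.

**Cell:** I gripped it on the two frosted faces only, with the pads well behind the clear panes. I lifted it, turned it 23° and lowered it between lamp and receiver, clear faces towards them.

**Last checks:**
- **Stillness and grip:** the arm was at rest with joint speeds of about 0.002 rad/s or less. Tilt was about 0.1° and the grip width a steady 23.7 mm.
- **Position:** height follows from the grip at about 99 mm for the cell's centre, against 100 mm wanted. In the wrist picture the cell lined up with the lamp to about 1 mm.
- **Washers:** the last wrist picture shows both still flat in their pockets.
- **Other objects:** nothing went near the jar, stud, canister or brush, but I did not measure them again at the end.

**Where the measurements disagreed:**
- **Across the light path:** estimates of the light path's centre differed by up to about 3 mm between lamp, pockets and foot. I went with the lamp and the scene picture.
- **Along the light path:** two scene-camera readings differed by about 1.5 mm.
- **Refused calls:** a few early move calls were refused, including one where I typed wrong numbers. None of them moved the arm.

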